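# Seat the mirror, then reach over the shield and switch on the illuminator

## Robot

A 6-joint arm with a two-finger parallel gripper is mounted at the origin on a cart in front of the work surface, level with it; the furniture and walls round the work are solid. World frame = base frame: x ahead of the robot, y to its left, z up, the work surface at z = 0. Lengths are in mm, angles in rad, forces in N, time in s.
With the tool pointing down it reaches from about 350 to 775 mm from the base axis. Payload 7.3 kg.
Tool frame: the origin (TCP) lies midway between the tips of the shut fingers; the grasp point (between the pads) lies 19 mm behind it (grip_depth is the distance from the TCP to the grasp point, in mm); z points along the fingers, y is the direction in which the jaws open and shut (so a half turn about z gives the same grasp; the last joint's range is limited). The gripper opens to 92 mm and grips with 3 to 60 N. Pads are 19 mm wide; open, the fingers measure 130 mm over their backs; the gripper's body (75 mm by 190 mm) begins 47 mm behind the grasp point.
Start: joints at [1.049, 0.342, 1.524, -0, 1.275, -0.146], TCP at [192.671, 488.388, 226.741] pointing down, gripper open.
Joint ranges: [-2.53, 2.53], [-0.77, 2.02], [0.04, 2.7], [-1, 4.14], [0.28, 2.66], [-3.11, 3.11]. Speed limits (rad/s): [2.57, 2.57, 3.14, 3.14, 3.14, 3.14].

## Interface

Orientations are given as [roll, pitch, yaw] about the fixed x, y, z axes, in that order (R = Rz(yaw) Ry(pitch) Rx(roll)).
In Python, from plant import get_obs, capture, close_job, spot_in, silhouettes, mark_of, grip_depth gives the robot as it stands.
- The arm moves only by the tool servo_tool, never from a script. Its arguments are lists of equal length, an entry for each row: "slide": the shift along the tool's x, y, z normalised to -1 to 1, where 1 is 20 cm, a list of three; "rot": the turn, a rotation vector about the tool's x, y, z normalised to -1 to 1, where 1 is pi rad, a list of three; "claw": the finger opening in mm, from 0 to 91.8. A call has 1 to 5 rows; each row is the pose to reach, as a shift and turn from the pose commanded when the call began, along the tool's axes at that moment, turning the shorter way round; what a row does not reach only later rows make up. A row lasts 1/8 s, in which the tool goes at most 62.5 mm and 10.7 degrees, less where a joint would pass 70% of its speed; a pose out of reach is approached as far as the arm can. A call with a number of a shift or a turn outside -1 to 1 is refused whole. A call with a gripper value outside its range is refused whole. The fingers move at their own pace and stop on an object; the grip force is fixed at half the most. Time passes only in rows, so rows that repeat a pose let the fingers close. It gives the time, the measured TCP pose, the force and the opening at its end, in the units of the state.
- get_obs(): the state, without advancing time (a new reading comes with each control period).
- capture(name): name is "side" or "top"; returns a dict with "frame" (400x640x3 uint8, red, green, blue), "depth" (400x640 float32, mm along the optical axis (not along the pixel's ray), 0 where there is no reading), "vertical_fov" (degrees; the focal length in pixels is half the picture's height over the tangent of half this angle, whatever the lens; pixels are square), "cx", "cy" (the principal point, pixels), "position" and "rotation" of the camera in the world. Camera axes: x right, y down, z forward; pixel columns grow to the right and rows downward; lengths in mm; the calibration is good to about 2 mm. A picture is of the moment at which its call begins.
- close_job(): hands the job in, once; it reports no verdict.
Trained networks look in the newest picture that a camera, given by its name, has taken for a name from the list of things; names that differ only in an ending like _2 or _b are one class to them, and where a whole thing is asked for, a point or a joint stands for the part that bears it (a point fixed in the world has none). Each returns a list of dicts, best first, with "confidence" (0 to 1); they miss things now and then, are a little off and sometimes report something else, mostly with a low value. They report only what shows in the picture. A call takes as long as a camera call. They do not tell look-alikes from the thing itself.
- spot_in(query, camera): "box" ([left, top, right, bottom] in pixels, round what is visible of it).
- silhouettes(query, camera): "pixels" (400x640 bool, what is visible of it) and "box" ([left, top, right, bottom] in pixels, round what is visible of it).
- mark_of(query, camera): "xy" ([column, row] in pixels: a listed point, or the origin of a listed thing).
The state is a dict: "time": time; "joint_positions": joint angles; "dq": joint speeds; "tau": joint torques, N m; "tool_pos": TCP position; "tcp_rot": TCP orientation; "contact_force": force on the tool from outside, world axes, zero at the start; "moment": the same for the moment, N m; "grip_width": finger opening in mm.
Only numpy, scipy, OpenCV 4.12 (cv2) and the standard library are available. Lean on these libraries where they do the work, as an engineer would, in place of code of your own. Each camera call takes 0.05 s, during which the arm holds its last target. There are 200 camera calls.

## Task

With the fingers, slide the round blue-rimmed mirror along the inspection stand's plate, without lifting it, until it sits snug against all three pins under the camera head. Then take the yellow-handled bent rod from its stand, reach over the clear shield of the illuminator and pull the red toggle fully over towards the robot with the rod's down-turned leg, and lay the rod back in both saddles of its stand as it lay before. Touch the illuminator with the rod only and never touch the mirror with the rod; leave the other things where they stand.

Things in the scene. Friction and masses are not known exactly. Their poses are not given: they have to be found in the camera images.
- mirror: Round mirror in a blue cell, a loose upright disc 40 mm in diameter and 24 mm high, about 70 g, lying on the aluminium plate of the inspection stand, in front of the pins. Origin: centre of its underside; z up. It slides on the plate.
- nest (a point): Where the middle of the mirror's underside must lie, on the stand's plate (20 mm above the worktop). Three fixed dark steel pins, 8 mm thick and 18 mm high, stand 24 mm from it at -55, 0 and +55 degrees about its x axis; the mirror touches all three when centred here. x: direction in which the mirror is slid home; y left of that; z up.
- inspection_stand: Fixed stand; origin at the centre of its underside, x away from the robot's side, y left, z up. Aluminium plate 150 (x) by 110 (y) by 20 mm high; nest at x = +20 mm. A column 22 by 36 mm stands at x = +63 mm and carries the camera head over the nest.
- camera_head (a point): Middle of the front lower edge of the grey camera head, 146 mm above the worktop; axes like the inspection stand's. The head reaches 94 mm back (+x), 45 mm to each side and 50 mm up from here; a 32 mm lens barrel over the nest hangs down to 116 mm. An upright gripper does not fit under it: come from the robot's side, fingers tilted 35 to 45 degrees, pointing forward and down.
- bent_rod: Loose tool, 230 g. Origin: centre of its yellow handle, a block 80 (x) by 14 (y) by 22 mm (z). An 8 mm steel rod runs on along +x to x = 170 mm and there turns straight down (-z) to its end at z = -129 mm; a straight 8 mm tail runs back to x = -79 mm. Centre of mass 18 mm ahead (+x) of the origin: grip the handle there, across y. At rest z is up.
- hook_end (a point): Lowest end of the bent rod's down-turned leg (170, 0, -129 mm in the rod's frame).
- rod_stand: Fixed stand; origin at the centre of its underside, x along the rod towards the leg. Base 165 by 56 by 10 mm. White V saddles at x = -62 and +62 mm (10 mm thick, 25 mm wide and open at the top, tops 160 mm high) carry the steel before and behind the handle. The rod lies home with its axis 150 mm above the worktop, above this origin, axes like these, with 17 mm play either way along x.
- illuminator: Fixed light source; origin at the centre of its underside, x away from the robot, y left, z up. Clear shield across y at x = -50 to -40 mm, clear side walls at y = -71 and +71 mm, white housing 135 mm high (black knob on it to 146 mm) from x = +48 to +82 mm. The well between shield and housing (floor 14 mm high) is open above; the toggle stands in it.
- shield_top (a point): Middle of the top edge of the clear shield, which is 150 mm wide; 131 mm above the worktop; axes like the illuminator's.
- toggle (a joint): Angle of the toggle about its pivot, which lies along the illuminator's y axis at x = -5 mm, z = 14 mm. 0 = off, leaning 0.5 rad away from the robot (+x); 1.0 = stop, fully on, leaning 0.5 rad towards the robot (-x). It starts near 0, turns with a steady friction of 0.03 N m (about 1 N at the paddle) and stays where it is left.
- toggle_paddle (a point): Middle of the toggle's red paddle, 29 mm from the pivot; the paddle is 8 mm thick, 26 mm wide (y) and reaches 20 to 38 mm from the pivot. At off there is about 29 mm of free room between the paddle's far side and the housing for the rod's leg.
- bottle_dye: Bystander: small clear bottle with white cap and violet contents, 32 mm in diameter, 62 mm high; origin at its underside.
- petri_dish: Bystander: petri dish, 92 mm in diameter, 16 mm high; origin at its underside.
- comb_pink: Bystander: pink gel comb lying flat, 40 by 100 by 12 mm; origin at its underside.
Things that resemble listed ones, but are neither listed nor needed, are in the scene too. There is more than one size of the mirror; the job needs the larger.

How it is judged:
By the outcome, as a careful person would: the job done as asked, in the order asked, and still so for the second after the job is handed in, with the robot touching nothing.
It also fails if it takes over 72 s, if anything falls off the work surface, if the arm or the gripper's body presses on something with over 40 N, if the wrist force passes 120 N, or if a joint passes its speed limit or range.

## Working session

There is one attempt and no reset: what is moved stays moved. The work goes in short steps, Python scripts to look and compute and a tool call to move; the robot and the scene stay as the last step left them, time stands still between calls to the robot, and variables do not carry over. Pictures are saved under pics/ and viewed, about 8 in all and at most 12, crops included, and the job is handed in when it is done.

Besides the shell and the picture viewer there is one more tool, called by a JSON object that holds its "method" and its "body", one argument or row to a line. servo_tool: Moves the arm, as the interface text tells. Scaled input: -1 to 1 covers 20 cm each way for a shift and pi rad each way for a turn. Its arguments: {"type":"object","properties":{"slide":{"type":"array","items":{"type":"array","items":{"type":"number"}}},"rot":{"type":"array","items":{"type":"array","items":{"type":"number"}}},"claw":{"type":"array","items":{"type":"number"}}},"required":["slide","rot","claw"]}

```bash
mkdir -p pics; ls
cat > h.py <<'E'
import numpy as np, cv2
from plant import *
from scipy.spatial.transform import Rotation as R
def K(c):
    f=200/np.tan(np.radians(c["vertical_fov"])/2); return f,c["cx"],c["cy"]
def pt(c,u,v,z=None,d=None):
    """world point of pixel: on plane z, or at depth"""
    f,cx,cy=K(c); r=np.array([(u-cx)/f,(v-cy)/f,1.0]); Rm=np.array(c["rotation"]); p=np.array(c["position"])
    w=Rm@r
    if d is None and z is not None: return p+w*(z-p[2])/w[2]
    if d is None: d=c["depth"][int(round(v)),int(round(u))]
    return p+w*d
def cloud(c):
    f,cx,cy=K(c); v,u=np.mgrid[0:400,0:640]; d=c["depth"]
    P=np.stack([(u-cx)/f*d,(v-cy)/f*d,d],-1)@np.array(c["rotation"]).T+np.array(c["position"])
    P[d==0]=np.nan; return P
def proj(c,P):
    f,cx,cy=K(c); q=np.array(c["rotation"]).T@(np.array(P)-np.array(c["position"])); return cx+f*q[0]/q[2],cy+f*q[1]/q[2]
def save(c,n,box=None,s=1):
    im=c["frame"][:,:,::-1]
    if box: im=im[box[1]:box[3],box[0]:box[2]]
    cv2.imwrite(f"pics/{n}.png",cv2.resize(im,None,fx=s,fy=s,interpolation=cv2.INTER_CUBIC))
E
python3 - <<'E'
from h import *
np.set_printoptions(precision=1,suppress=True)
o=get_obs(); print(o)
print(grip_depth if not callable(grip_depth) else grip_depth())
for n in ["top","side"]:
    c=capture(n); save(c,n+"0"); print(n,c["vertical_fov"],c["cx"],c["cy"],c["position"],c["rotation"])
    for q in ["mirror","nest","inspection_stand","camera_head","bent_rod","hook_end","rod_stand","illuminator","shield_top","toggle_paddle","bottle_dye","petri_dish","comb_pink"]:
        for m in mark_of(q,n)[:3]:
            u,v=m["xy"]; 
            print(q,round(m["confidence"],2),np.array(m["xy"]), pt(c,u,v) if 0<=u<639 and 0<=v<399 else None)
E
```

```text
pics
{'time': 0.0, 'joint_positions': array([ 1. ,  0.3,  1.5,  0. ,  1.3, -0.1]), 'dq': array([-0., -0.,  0.,  0.,  0.,  0.]), 'tau': array([ -0. , -43.1, -24.4,   0.1,   0.1,  -0. ]), 'tool_pos': array([192.5, 488. , 226.1]), 'tcp_rot': array([-3.1, -0. ,  2.8]), 'contact_force': array([ 0.5,  0.8, -0.8]), 'moment': array([-0., -0.,  0.]), 'grip_width': 91.77227309282661}
18.8
top 56.8725722445639 320.5777904356247 208.36951695788568 [ 288.4 -125.8 1117.8] [-2.9 -0.  -1.6]
mirror 0.7 [306.1 253.6] [-1279.2 -1693.4  -449.8]
mirror 0.6 [422.8 257.3] [-2340.  -2754.2 -1510.6]
mirror 0.47 [403.1 222. ] [-2155.7 -2569.9 -1326.3]
nest 0.95 [416.5 206.2] [-2355.3 -2769.5 -1525.8]
nest 0.41 [325.1 192.5] [-1561.4 -1975.7  -732. ]
inspection_stand 0.97 [411.9 214.6] [-2305.3 -2719.5 -1475.8]
inspection_stand 0.24 [417.4 207.5] [-2365.  -2779.3 -1535.6]
camera_head 0.96 [421.7 207. ] [-2079.5 -2493.7 -1250.1]
bent_rod 0.96 [246.4 234.5] [ -676.1 -1090.4   153.3]
hook_end 0.86 [255.  185.1] [ -916.3 -1330.5   -86.9]
rod_stand 0.87 [259.6 241.6] [ -939.1 -1353.3  -109.6]
illuminator 0.69 [322.
[... 687 characters left out ...]

camera_head 0.9 [364.  278.7] [  -57.2 -1173.1   394.4]
bent_rod 0.98 [281.5 151.4] [ 252.7 -863.2  704.3]
hook_end 0.7 [334.5 170.9] [ -137.1 -1252.9   314.5]
hook_end 0.21 [368.3 322.4] [ -147.2 -1263.1   304.4]
rod_stand 0.83 [279.  192.7] [ 266.8 -849.1  718.4]
rod_stand 0.34 [368.1 322. ] [ -146.3 -1262.2   305.3]
illuminator 0.92 [353.1 226.7] [ -132.7 -1248.6   318.9]
illuminator 0.35 [350.5 304.7] [  -63.  -1178.9   388.6]
shield_top 0.8 [340.1 193.4] [ -105.7 -1221.5   345.9]
shield_top 0.37 [282.2 229.8] [ 252.7 -863.2  704.3]
bottle_dye 0.52 [281.5 229.7] [ 257.  -858.9  708.6]
petri_dish 0.8 [299.  270.2] [ 167.6 -948.3  619.2]
comb_pink 0.58 [260.5 168. ] [ 397.2 -718.6  848.8]
```

```bash
sed -i 's/np.array(c\["rotation"\])/RM(c)/g' h.py
cat >> h.py <<'E'
def RM(c):
    r=np.array(c["rotation"]); return r if r.shape==(3,3) else R.from_euler("xyz",r).as_matrix()
E
python3 - <<'E'
from h import *
np.set_printoptions(precision=1,suppress=True)
for n in ["top","side"]:
    c=capture(n); save(c,n+"1",[140,80,560,390] if n=="top" else [170,100,490,390],1.9); print(n,np.array(c["rotation"]))
    P=cloud(c); print(P[5::97,5::130,:].reshape(-1,3)[:25])
    for q in ["mirror","nest","inspection_stand","camera_head","bent_rod","hook_end","rod_stand","illuminator","shield_top","toggle_paddle","bottle_dye","petri_dish","comb_pink"]:
        zz=dict(nest=20,mirror=20,camera_head=146,bent_rod=150,hook_end=21,shield_top=131,toggle_paddle=39).get(q,0)
        for m in mark_of(q,n)[:3]:
            u,v=m["xy"]; 
            print(q,round(m["confidence"],2),np.array(m["xy"]), pt(c,u,v), pt(c,u,v,z=zz))
E
```

```text
top [-2.9 -0.  -1.6]
[[1138.1  809.4  161.5]
 [1131.5  418.1  162.1]
 [1110.4   24.4  179.3]
 [ 992.4 -327.6  308.1]
 [1113.3 -755.4  162.2]
 [ 857.7  821.9   90.8]
 [ 902.6  477.9   -2.5]
 [ 894.4   47.2    0.1]
 [ 738.2 -318.4  278.9]
 [ 796.5 -714.3  159.5]
 [ 578.   853.2   -2.4]
 [ 571.1  446.9   -0.6]
 [ 565.3   42.5   -3.3]
 [ 559.1 -363.8   -4.2]
 [ 513.9 -676.   160.3]
 [ 278.7 1465.  -797.9]
 [ 268.2  809.9 -798.7]
 [ 257.6  154.  -799.5]
 [ 259.8 -386.3 -207.3]
 [ 253.1 -826.2 -180.8]
 [ 156.8  305.3  573. ]
 [-185.2  770.1 -801.4]
 [  76.2   -6.1  275.8]
 [ -52.3 -367.7 -206.3]
 [  11.9 -660.3   64.9]]
mirror 0.53 [402.1 220.7] [ 480.6 -369.9   47.4] [ 485.5 -376.2   20. ]
mirror 0.36 [214.  251.7] [403.  193.1   0.9] [401.1 187.6  20. ]
nest 0.62 [418.9 207.2] [ 526.4 -429.9   20.1] [ 526.4 -429.9   20. ]
inspection_stand 0.83 [413.7 214.9] [ 503.2 -413.    17.9] [ 506.7 -417.7    0. ]
camera_head 0.8 [417.4 205.3] [ 532.8 -426.3   18.1] [ 504.4 -391.4  146. ]
camera_head 0.33 [248.1 235.2] [428.7  61.  157.5] [430.4  63.3 146. ]
camera_head 0.33 [325.3 194.5] [ 572.7 -1
[... 2063 characters left out ...]
 ] [425.6  41.4  11.9] [427.5  55.    0. ]
illuminator 0.89 [354.  225.4] [ 556.5 -211.2   86.5] [ 588.4 -134.5    0. ]
shield_top 0.66 [339.3 193.8] [ 543.5 -139.1  129.4] [ 542.9 -140.8  131. ]
toggle_paddle 0.73 [279.2 147.2] [439.6  55.4 159.7] [466.  229.2  39. ]
toggle_paddle 0.56 [280.8 191.5] [429.7  52.5   7.3] [424.6  16.3  39. ]
bottle_dye 0.56 [282. 231.] [399.4 -98.7   3.3] [399.8 -95.7   0. ]
petri_dish 0.83 [299.6 267.2] [ 412.7 -235.8   13.2] [ 414.6 -225.6   -0. ]
petri_dish 0.73 [364.2 322.4] [ 504.4 -420.5   20.2] [ 509.7 -409.9    0. ]
petri_dish 0.65 [341.  192.8] [572.1 -71.2  67.8] [598.    0.9   0. ]
comb_pink 0.66 [261.6 168.5] [396.6 187.3   0.3] [396.6 187.8   0. ]
```

View pics/top1.png

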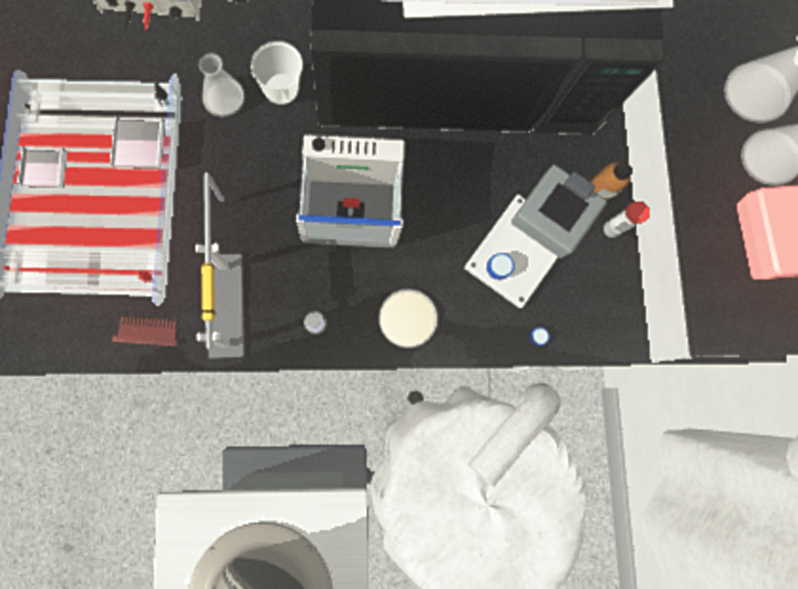

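View pics/side1.png

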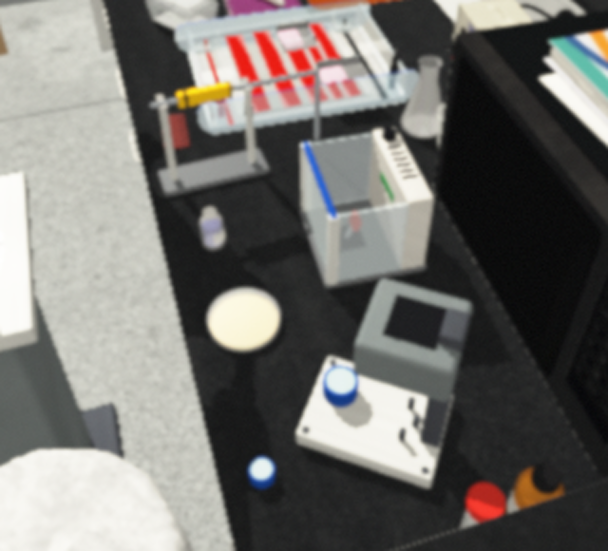

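```bash
cat > m.py <<'E'
from h import *
np.set_printoptions(precision=1,suppress=True)
def sel(P,lo,hi):
    return np.all((P>lo)&(P<hi),-1)
def rect(Q):
    (x,y),(w,h),a=cv2.minAreaRect(Q[:,:2].astype(np.float32)); return np.array([x,y,w,h,a])
for n in ["top","side"]:
    c=capture(n); P=cloud(c); F=c["frame"].astype(int)
    print("==",n)
    m=sel(P,[400,-540,15],[640,-300,25]); m=cv2.morphologyEx(m.astype(np.uint8),cv2.MORPH_OPEN,np.ones((3,3)))>0
    print("plate",m.sum(),rect(P[m]),"z",np.median(P[m][:,2]))
    m=sel(P,[400,-600,188],[700,-250,204]); print("headtop",m.sum(),rect(P[m]),np.median(P[m][:,2]))
    blue=(F[...,2]>F[...,0]+50)
    m=sel(P,[420,-450,25],[540,-320,60]); print("mirror all",m.sum(),rect(P[m]),P[m].mean(0))
    t=m&(P[...,2]>40); print(" top",t.sum(),rect(P[t]) if t.sum()>5 else None, cv2.minEnclosingCircle(P[t][:,:2].astype(np.float32)) if t.sum()>3 else None,np.median(P[t][:,2]))
    b=blue&sel(P,[420,-460,-10],[560,-320,70]); v,u=np.nonzero(b); print(" blue px box",u.min(),u.max(),v.min(),v.max(),len(u))
    yel=(F[...,0]>150)&(F[...,1]>110)&(F[...,2]<90)&sel(P,[300,-20,120],[700,130,190]); Q=P[yel]; print("handle",len(Q),rect(Q),np.median(Q,0))
    m=sel(P,[330,0,140],[680,130,175]); Q=P[m]; l=cv2.fitLine(Q[:,:2].astype(np.float32),cv2.DIST_HUBER,0,.01,.01).ravel(); print("rod line",l,np.degrees(np.arctan2(l[1],l[0])),"x range",Q[:,0].min(),Q[:,0].max())
    for x in range(340,660,20):
        q=Q[abs(Q[:,0]-x)<10]; 
        if len(q): print("  ",x,len(q),np.median(q,0))
    m=sel(P,[560,20,15],[660,120,130]); Q=P[m]; print("leg",len(Q),np.median(Q,0) if len(Q) else "")
    m=sel(P,[520,-250,128],[680,-50,142]); print("illum top band",m.sum(),rect(P[m]))
    bl=blue&sel(P,[500,-250,110],[600,-50,145]); Q=P[bl]; print("shield blue",len(Q),rect(Q),np.median(Q,0))
    v,u=np.nonzero(blue&sel(P,[480,-260,-20],[720,-20,160])); print(" blue px fit on z=131:", [pt(c,*uv,z=131) for uv in [(u[np.argmin(u)],v[np.argmin(u)]),(u[np.argmax(u)],v[np.argmax(u)])]])
    red=(F[...,0]>110)&(F[...,1]<70)&(F[...,2]<70)&sel(P,[480,-260,-20],[720,-20,160]); v,u=np.nonzero(red); print("red",len(u),u.mean(),v.mean(),np.median(P[red],0),pt(c,u.mean(),v.mean(),z=42))
    m=sel(P,[330,0,5],[530,110,16]); print("rodstand base",m.sum(),rect(P[m]))
    m=sel(P,[330,20,-20],[480,-140,80])
E
python3 m.py
```

```text
== top
plate 1068 [ 513.7 -411.6  110.   149.9   52. ] z 20.049950651614836
headtop 1131 [ 582.2 -445.9  109.5  210.5   70.1] 196.6471785799739
mirror all 169 [ 494.5 -390.    83.2   69.3   63.8] [ 485.2 -375.2   42. ]
 top 140 [ 485.  -375.3   37.2   38.3   43.4] ((485.5524597167969, -374.9595947265625), 19.83049201965332) 44.21981369791092
 blue px box 396 410 213 226 71
handle 71 [433.3  59.5  76.8  15.    1.8] [437.2  53.4 158.2]
rod line [  1.    0.  470.5  59.7] 1.9971888 x range 356.6197470247172 606.8420884720467
   360 31 [367.   57.2 152.4]
   380 48 [375.1  56.2 152.4]
   400 44 [400.1  57.3 160.6]
   420 49 [420.7  57.5 160.3]
   440 54 [439.5  58.6 159.7]
   460 51 [460.6  58.7 160.2]
   480 25 [478.4  60.4 154.9]
   500 58 [497.   61.4 153.3]
   520 22 [519.3  61.7 153.1]
   540 22 [539.7  62.  153.1]
   560 22 [561.1  62.8 152.8]
   580 21 [581.   63.5 152.5]
   600 17 [600.4  64.5 152.7]
leg 30 [601.6  63.5  74.6]
illum top band 863 [ 599.7 -142.2  152.4  134.4   86.6]
shield blue 171 [ 539.2 -138.7  146.3    9.9   86.1] [ 538.5 -137.3  131.1]
 blue px fit on z=131: [
[... 1103 characters left out ...]
64.3 149.4]
leg 88 [602.8  63.9  77.4]
illum top band 845 [ 597.9 -143.4  153.   133.3   86.3]
shield blue 151 [ 538.8 -136.5  148.8   15.9   82.3] [ 538.1 -141.4  130.5]
 blue px fit on z=131: [array([543.5, -65. , 131. ]), array([ 540.6, -195.7,  131. ])]
red 0 nan nan [nan nan nan] [nan nan nan]
rodstand base 699 [433.4  59.6 164.5  59.6   1.6]m.py:26: RuntimeWarning: Mean of empty slice.
  red=(F[...,0]>110)&(F[...,1]<70)&(F[...,2]<70)&sel(P,[480,-260,-20],[720,-20,160]); v,u=np.nonzero(red); print("red",len(u),u.mean(),v.mean(),np.median(P[red],0),pt(c,u.mean(),v.mean(),z=42))
  ret = ret.dtype.type(ret / rcount)
  return _methods._mean(a, axis=axis, dtype=dtype,
  ret = um.true_divide(
```

```bash
cat > go.py <<'E'
import sys
from h import *
np.set_printoptions(precision=3,suppress=True)
# go.py x y z heading tilt : move numbers from the measured pose to the wanted one
x,y,z,t,k=[float(a) for a in sys.argv[1:6]]
t,k=np.radians([t,k]); Z=np.array([np.cos(t)*np.sin(k),np.sin(t)*np.sin(k),-np.cos(k)]); Y=np.array([-np.sin(t),np.cos(t),0])
T=np.stack([np.cross(Y,Z),Y,Z],1)
o=get_obs(); C=R.from_euler("xyz",o["tcp_rot"]).as_matrix()
s=C.T@(np.array([x,y,z])-o["tool_pos"])
print("slide",s/200,"rot",R.from_matrix(C.T@T).as_rotvec()/np.pi,"| t",round(float(o["time"]),2),"pos",o["tool_pos"],"rpy",o["tcp_rot"],"F",o["contact_force"],"q",o["joint_positions"])
E
python3 go.py 340 330 270 -20 0
```

```text
slide [-0.976 -0.466 -0.216] rot [ 0.    -0.    -0.009] | t 2.9 pos [192.656 488.389 226.735] rpy [ 3.142 -0.     2.766] F [0.244 0.77  0.191] q [ 1.049  0.342  1.524  0.     1.275 -0.146]
```

{"method": "servo_tool", "body": {
  "slide": [
    [-0.976,-0.466,-0.216],
    [-0.976,-0.466,-0.216],
    [-0.976,-0.466,-0.216],
    [-0.976,-0.466,-0.216],
    [-0.976,-0.466,-0.216]
  ],
  "rot": [
    [0,0,0],
    [0,0,0],
    [0,0,0],
    [0,0,0],
    [0,0,0]
  ],
  "claw": [24,24,24,24,24]
}}

```text
time: 3.52
tool_pos: [341.6, 328.8, 270.5]
tcp_rot: [3.14, 0.001, 2.762]
contact_force: [-0.6, 0.1, -1.0]
grip_width: 46.3
```

```bash
python3 go.py 440 150 270 -21.5 0
```

```text
slide [-0.788 -0.648  0.003] rot [ 0.     0.    -0.001] | t 3.52 pos [341.601 328.788 270.52 ] rpy [3.14  0.001 2.762] F [-0.618  0.064 -0.973] q [ 0.605  0.214  1.579 -0.     1.347 -0.587]
```

{"method": "servo_tool", "body": {
  "slide": [
    [-0.788,-0.648,0],
    [-0.788,-0.648,0],
    [-0.788,-0.648,0],
    [-0.788,-0.648,0]
  ],
  "rot": [
    [0,0,0],
    [0,0,0],
    [0,0,0],
    [0,0,0]
  ],
  "claw": [24,24,24,24]
}}

```text
time: 4.03
tool_pos: [439.9, 150.0, 269.6]
tcp_rot: [-3.141, -0.0, 2.763]
contact_force: [-0.1, 0.9, 0.5]
grip_width: 24.2
```

{"method": "servo_tool", "body": {
  "slide": [
    [-0.395,-0.865,0],
    [-0.395,-0.865,0],
    [-0.395,-0.865,0],
    [-0.395,-0.865,0]
  ],
  "rot": [
    [0,0,0],
    [0,0,0],
    [0,0,0],
    [0,0,0]
  ],
  "claw": [24,24,24,24]
}}

```text
time: 4.53
tool_pos: [449.1, -40.3, 269.6]
tcp_rot: [-3.142, -0.0, 2.761]
contact_force: [-0.2, -0.4, -0.2]
grip_width: 24.0
```

{"method": "servo_tool", "body": {
  "slide": [
    [-0.273,-0.967,0],
    [-0.273,-0.967,0],
    [-0.273,-0.967,0],
    [-0.273,-0.967,0],
    [-0.273,-0.967,0]
  ],
  "rot": [
    [0,0,0],
    [0,0,0],
    [0,0,0],
    [0,0,0],
    [0,0,0]
  ],
  "claw": [24,24,24,24,24]
}}

```text
time: 5.15
tool_pos: [429.4, -236.8, 269.5]
tcp_rot: [3.14, -0.001, 2.766]
contact_force: [0.1, -0.0, -0.4]
grip_width: 24.1
```

```bash
python3 go.py 435 -320 130 -48 42
```

```text
slide [-0.179 -0.378  0.697] rot [ 0.054 -0.229  0.14 ] | t 5.15 pos [ 429.41  -236.774  269.507] rpy [ 3.14  -0.001  2.766] F [ 0.127 -0.007 -0.441] q [-0.661  0.247  1.538  0.001  1.358 -1.857]
```

{"method": "servo_tool", "body": {
  "slide": [
    [-0.179,-0.378,0.697],
    [-0.179,-0.378,0.697],
    [-0.179,-0.378,0.697],
    [-0.179,-0.378,0.697],
    [-0.179,-0.378,0.697]
  ],
  "rot": [
    [0.054,-0.229,0.14],
    [0.054,-0.229,0.14],
    [0.054,-0.229,0.14],
    [0.054,-0.229,0.14],
    [0.054,-0.229,0.14]
  ],
  "claw": [24,24,24,24,24]
}}

```text
time: 5.78
tool_pos: [438.3, -313.8, 149.6]
tcp_rot: [-3.096, 0.543, 2.399]
contact_force: [0.5, -1.0, 0.7]
grip_width: 24.2
```

```bash
python3 go.py 456 -343 32 -47.8 42
```

```text
slide [ 0.163 -0.021  0.59 ] rot [ 0.003 -0.06   0.025] | t 5.78 pos [ 438.331 -313.789  149.554] rpy [-3.096  0.543  2.399] F [ 0.486 -0.969  0.688] q [-0.734  0.249  2.068 -0.178  0.286 -1.392]
```

```bash
cat > ik.py <<'E'
import numpy as np
from scipy.optimize import least_squares
from scipy.spatial.transform import Rotation as R
D=[([1.049,.342,1.524,0,1.275,-.146],[192.67,488.39,226.74]),([.605,.214,1.579,0,1.347,-.587],[341.6,328.8,270.5]),
([-.661,.247,1.538,.001,1.358,-1.857],[429.41,-236.77,269.5]),([-.734,.249,2.068,-.178,.286,-1.392],[438.33,-313.79,149.55])]
def fk(q,p):
    L1,L2,h,d,a,e=p; c=R.from_euler
    B=c("z",q[0]); U=B*c("y",q[1]); F=U*c("y",q[2]); W=F*c("z",q[3])*c("y",q[4])*c("z",q[5])
    return B.apply([a,0,h])+U.apply([0,0,L1])+F.apply([e,0,L2])+W.apply([0,0,d]), W
fit=least_squares(lambda p:np.concatenate([(fk(q,p)[0]-x) for q,x in D]+[(p-[475,385,160,270,0,0])*1e-3]),[475,385,160,270,0,0])
P=fit.x
O=R.from_euler("z",-np.pi/2)
lo=np.array([-2.53,-.77,.04,-1,.28,-3.11]);hi=np.array([2.53,2.02,2.7,4.14,2.66,3.11])
def tool(t,k):
    t,k=np.radians([t,k]); Z=np.array([np.cos(t)*np.sin(k),np.sin(t)*np.sin(k),-np.cos(k)]); Y=np.array([-np.sin(t),np.cos(t),0])
    return R.from_matrix(np.stack([np.cross(Y,Z),Y,Z],1))
def ik(x,T,C,q0):
    f=lambda q:np.concatenate([(fk(q,P)[0]-x)/100,(T.inv()*fk(q,P)[1]*C).as_rotvec()])
    s=least_squares(f,np.clip(q0,lo+.01,hi-.01),bounds=(lo,hi)); return s.x,np.abs(s.fun).max()
if __name__=="__main__":
    np.set_printoptions(precision=2,suppress=True)
    print(P,[fk(q,P)[0]-x for q,x in D])
    # constant flange offset from start orientation rpy (pi,0,2.766)
    C=fk(D[0][0],P)[1].inv()*R.from_euler("xyz",[np.pi,0,2.766]); print("C",C.as_rotvec())
    d=np.array([np.cos(np.radians(-47.8)),np.sin(np.radians(-47.8)),0]); nest=np.array([529.7,-424.2,32])
    for name,x in [("pre",np.array([485.3,-375.2,32])-40*d),("mid",nest-60*d),("end",nest-26*d)]:
        for k in (30,35,38,42,45):
            for q0 in ([-.7,.6,1.8,0,.4,-1.4],[-.7,.6,1.8,3.1,.4,1.7]):
                for t in (-47.8,):
                    q,r=ik(x,tool(t,k),C,q0); print(name,k,t,q,round(r,4))
E
python3 ik.py
```

```text
[ 150.5  -170.79 -874.27 -436.8   491.01 -524.  ] [array([ 71.64, -28.69,  28.59]), array([ 45.93, -60.82, -12.15]), array([-56.36, -53.89, -12.71]), array([-27.93, -27.06,  -3.73])]
C [0.   0.   1.57]
pre 30 -47.8 [-0.7   1.59  0.57 -0.15  0.47 -1.32] 0.0
pre 30 -47.8 [-0.82 -0.06  2.66  4.14  0.28  0.58] 0.2269
pre 35 -47.8 [-0.7   1.38  0.84 -0.24  0.32 -1.23] 0.0
pre 35 -47.8 [-0.82 -0.01  2.59  4.14  0.28  0.59] 0.2258
pre 38 -47.8 [-0.71  1.32  0.93 -0.3   0.28 -1.18] 0.0287
pre 38 -47.8 [-0.82  0.03  2.55  4.14  0.28  0.6 ] 0.2253
pre 42 -47.8 [-0.71  1.31  0.93 -0.33  0.28 -1.15] 0.0945
pre 42 -47.8 [-0.82  0.08  2.48  4.14  0.28  0.6 ] 0.2249
pre 45 -47.8 [-0.72  1.3   0.94 -0.37  0.28 -1.12] 0.1435
pre 45 -47.8 [-0.82  0.12  2.43  4.14  0.28  0.61] 0.2248
mid 30 -47.8 [-0.7   1.49  0.76 -0.17  0.38 -1.3 ] 0.0
mid 30 -47.8 [-0.82  0.04  2.59  4.14  0.28  0.58] 0.228
mid 35 -47.8 [-0.71  1.33  0.96 -0.27  0.28 -1.21] 0.0298
mid 35 -47.8 [-0.82  0.09  2.53  4.14  0.28  0.59] 0.2271
mid 38 -47.8 [-0.72  1.33  0.96 -0.3   0.28 -1.19] 0.0793
mid 38 -47.8 [-0.82  0.12  2.5   4.14  0.28  0.6 ] 0.2268
mid 42 -47.8 [-0.72  1.32  0.97 -0.34  0.28 -1.15] 0.145
mid 42 -47.8 [-0.82  0.16  2.45  4.14  0.28  0.61] 0.2267
mid 45 -47.8 [-0.73  1.32  0.98 -0.37  0.28 -1.12] 0.1938
mid 45 -47.8 [-0.82  0.19  2.41  4.14  0.28  0.61] 0.2268
end 30 -47.8 [-0.71  1.39  0.93 -0.2   0.31 -1.27] 0.0
end 30 -47.8 [-0.82  0.11  2.55  4.14  0.28  0.59] 0.2287
end 35 -47.8 [-0.72  1.34  1.   -0.27  0.28 -1.21] 0.0675
end 35 -47.8 [-0.82  0.15  2.5   4.14  0.28  0.6 ] 0.2281
end 38 -47.8 [-0.72  1.33  1.   -0.3   0.28 -1.19] 0.117
end 38 -47.8 [-0.82  0.18  2.47  4.14  0.28  0.6 ] 0.2279
end 42 -47.8 [-0.73  1.32  1.01 -0.34  0.28 -1.15] 0.1825
end 42 -47.8 [-0.82  0.21  2.43  4.14  0.28  0.61] 0.228
end 45 -47.8 [-0.74  1.32  1.02 -0.38  0.28 -1.11] 0.2311
end 45 -47.8 [-0.82  0.23  2.4   4.14  0.28  0.61] 0.2282
```

```bash
sed -i 's/L1,L2,h,d,a,e=p/L1,L2,h,d,a,e,b=p/; s/apply(\[a,0,h\])/apply([a,b,h])/; s/\[475,385,160,270,0,0\]/[475,385,160,270,0,0,76]/g' ik.py; python3 ik.py
```

```text
[505.   379.12 222.21 316.83   0.58  46.01  76.35] [array([0.06, 0.  , 0.07]), array([-0.1 ,  0.18, -0.07]), array([-0.07, -0.02,  0.01]), array([-0.07, -0.07, -0.01])]
C [0.   0.   1.57]
pre 30 -47.8 [-0.73  0.54  1.95 -0.35  0.28 -1.13] 0.1282
pre 30 -47.8 [-0.75  0.57  2.18  3.33  0.28  1.46] 0.1425
pre 35 -47.8 [-0.65  0.56  1.99 -1.    0.28 -0.41] 0.1525
pre 35 -47.8 [-0.75  0.57  2.18  3.33  0.28  1.46] 0.0577
pre 38 -47.8 [-0.65  0.55  1.99 -1.    0.28 -0.4 ] 0.1825
pre 38 -47.8 [-0.75  0.57  2.18  3.33  0.28  1.46] 0.0068
pre 42 -47.8 [-0.65  0.55  1.99 -1.    0.28 -0.4 ] 0.25
pre 42 -47.8 [-0.75  0.59  2.22  3.29  0.41  1.5 ] 0.0
pre 45 -47.8 [-0.65  0.55  1.99 -1.    0.28 -0.4 ] 0.3006
pre 45 -47.8 [-0.74  0.62  2.26  3.27  0.52  1.52] 0.0
mid 30 -47.8 [-0.75  0.59  1.86 -0.23  0.28 -1.28] 0.0982
mid 30 -47.8 [-0.76  0.62  2.09  3.34  0.28  1.44] 0.184
mid 35 -47.8 [-0.68  0.6   1.88 -0.79  0.28 -0.65] 0.1283
mid 35 -47.8 [-0.76  0.62  2.09  3.33  0.28  1.45] 0.0991
mid 38 -47.8 [-0.66  0.6   1.9  -1.    0.28 -0.42] 0.1527
mid 38 -47.8 [-0.76  0.62  2.09  3.32  0.28  1.46] 0.0481
mid 42 -47.8 [-0.66  0.6   1.9  -1.    0.28 -0.42] 0.2136
mid 42 -47.8 [-0.76  0.62  2.11  3.3   0.32  1.47] 0.0
mid 45 -47.8 [-0.66  0.6   1.9  -1.    0.28 -0.41] 0.2643
mid 45 -47.8 [-0.75  0.64  2.14  3.28  0.43  1.5 ] 0.0
end 30 -47.8 [-0.76  0.62  1.79 -0.17  0.28 -1.34] 0.0716
end 30 -47.8 [-0.76  0.65  2.02  3.36  0.28  1.42] 0.2153
end 35 -47.8 [-0.73  0.63  1.79 -0.41  0.28 -1.08] 0.1401
end 35 -47.8 [-0.76  0.65  2.03  3.33  0.28  1.44] 0.1303
end 38 -47.8 [-0.67  0.64  1.83 -1.    0.28 -0.44] 0.1528
end 38 -47.8 [-0.76  0.65  2.02  3.32  0.28  1.45] 0.0792
end 42 -47.8 [-0.67  0.64  1.83 -1.    0.28 -0.43] 0.1856
end 42 -47.8 [-0.76  0.65  2.02  3.32  0.28  1.46] 0.0111
end 45 -47.8 [-0.67  0.64  1.83 -1.    0.28 -0.43] 0.2364
end 45 -47.8 [-0.76  0.66  2.05  3.29  0.36  1.49] 0.0
```

```bash
cat > flip.py <<'E'
from ik import *
np.set_printoptions(precision=3,suppress=True)
C=R.from_euler("z",np.pi/2)
qa=np.array([-.734,.249,2.068,-.178,.286,-1.392])
for x in ([435,-320,130],[435,-320,190]):
    for k in (45,50):
        q,r=ik(np.array(x),tool(-47.8,k),C,[-.75,.3,2.4,3.2,.5,1.5]); print(x,k,q,r)
qb,_=ik(np.array([435.,-320,160]),tool(-47.8,45),C,[-.75,.3,2.4,3.2,.5,1.5]); print(qb)
n=14
for i in range(n+1):
    s=i/n; q=qa+(qb-qa)*s; q[4]=max(q[4],.31)
    p,W=fk(q,P); Z=(W*C).as_matrix()[:,2]; print(i,q,p.round(),"tilt",np.degrees(np.arccos(-Z[2])).round(),"Z",Z.round(2),"body",(p-66*Z).round())
E
python3 flip.py
```

```text
[435, -320, 130] 45 [-0.732  0.322  2.293  3.415  0.28   1.379] 0.01461483968987201
[435, -320, 130] 50 [-0.728  0.354  2.345  3.336  0.434  1.463] 2.2737367544323206e-15
[435, -320, 190] 45 [-0.667  0.208  2.274  3.867  0.28   0.97 ] 0.09950839483425086
[435, -320, 190] 50 [-0.718  0.202  2.301  3.502  0.28   1.295] 0.03236240469091494
[-0.717  0.263  2.296  3.511  0.28   1.292]
0 [-0.734  0.249  2.068 -0.178  0.31  -1.392] [ 433. -310.  146.] tilt 30.0 Z [ 0.33 -0.37 -0.87] body [ 411. -286.  203.]
1 [-0.733  0.25   2.084  0.086  0.31  -1.2  ] [ 442. -284.  138.] tilt 29.0 Z [ 0.37 -0.3  -0.88] body [ 418. -264.  196.]
2 [-0.732  0.251  2.101  0.349  0.31  -1.009] [ 455. -262.  135.] tilt 29.0 Z [ 0.42 -0.24 -0.87] body [ 427. -246.  193.]
3 [-0.73   0.252  2.117  0.613  0.31  -0.817] [ 470. -243.  136.] tilt 31.0 Z [ 0.48 -0.19 -0.86] body [ 438. -231.  193.]
4 [-0.729  0.253  2.133  0.876  0.31  -0.625] [ 485. -231.  142.] tilt 34.0 Z [ 0.54 -0.17 -0.83] body [ 449. -220.  196.]
5 [-0.728  0.254  2.149  1.14   0.31  -0.433] [ 499. -225.  149.] tilt 38.0 Z [ 0.59 -0.16 -0.79] body
[... 432 characters left out ...]
33] [ 522. -254.  183.] tilt 50.0 Z [ 0.71 -0.3  -0.64] body [ 475. -235.  225.]
10 [-0.722  0.259  2.231  2.457  0.31   0.525] [ 516. -271.  187.] tilt 52.0 Z [ 0.7  -0.36 -0.61] body [ 469. -247.  227.]
11 [-0.721  0.26   2.247  2.721  0.31   0.717] [ 503. -288.  187.] tilt 53.0 Z [ 0.68 -0.43 -0.6 ] body [ 459. -260.  227.]
12 [-0.719  0.261  2.263  2.984  0.31   0.908] [ 486. -304.  184.] tilt 53.0 Z [ 0.63 -0.49 -0.6 ] body [ 444. -271.  223.]
13 [-0.718  0.262  2.28   3.248  0.31   1.1  ] [ 463. -317.  177.] tilt 52.0 Z [ 0.57 -0.54 -0.61] body [ 425. -281.  217.]
14 [-0.717  0.263  2.296  3.511  0.31   1.292] [ 437. -326.  166.] tilt 50.0 Z [ 0.5  -0.58 -0.64] body [ 404. -287.  208.]
```

```bash
cat > path.py <<'E'
from ik import *
np.set_printoptions(precision=3,suppress=True)
C=R.from_euler("z",np.pi/2)
def emit(Q,start=None,per=5):
    """Q: joint rows; print calls relative to the pose before each call"""
    cur=start or (fk(Q[0],P)[0],fk(Q[0],P)[1]*C); Q=Q[1:]
    for i in range(0,len(Q),per):
        S=[];O=[]
        for q in Q[i:i+per]:
            p,W=fk(q,P); T=W*C
            S.append(cur[1].inv().apply(p-cur[0])/200); O.append((cur[1].inv()*T).as_rotvec()/np.pi)
        print("SLIDE",np.round(S,3).tolist(),"\nROT",np.round(O,3).tolist(),"end",p.round(1),"max",np.abs(S).max().round(2)); cur=(p,T)
def seg(a,b,n): return [a+(b-a)*i/n for i in range(1,n+1)]
if __name__=="__main__":
    qa=np.array([-.734,.249,2.068,-.178,.286,-1.392])
    qL=np.array([-.734,0,2.10,-.15,.34,-1.39]); qM=np.array([-.734,0.0,2.25,3.3,.34,1.45])
    q3,r=ik(np.array([435.,-320,120]),tool(-47.8,47),C,[-.75,.3,2.4,3.2,.5,1.5]); print(q3,r)
    Q=[qa]+seg(qa,qL,3)+seg(qL,qM,15)+seg(qM,q3,4)
    for q in Q[::2]:
        p,W=fk(q,P); Z=(W*C).as_matrix()[:,2]; print(q,p.round(),Z.round(2))
    emit(Q)
E
python3 path.py
```

```text
[-0.732  0.357  2.317  3.356  0.358  1.439] 1.0539906725171021e-11
[-0.734  0.249  2.068 -0.178  0.286 -1.392] [ 438. -314.  150.] [ 0.35 -0.38 -0.86]
[-0.734  0.083  2.089 -0.159  0.322 -1.391] [ 427. -304.  221.] [ 0.42 -0.44 -0.79]
[-0.734  0.     2.11   0.08   0.34  -1.201] [ 431. -275.  249.] [ 0.49 -0.41 -0.77]
[-0.734  0.     2.13   0.54   0.34  -0.822] [ 461. -240.  252.] [ 0.6  -0.31 -0.74]
[-0.734  0.     2.15   1.     0.34  -0.443] [ 490. -220.  270.] [ 0.7  -0.25 -0.67]
[-0.734  0.     2.17   1.46   0.34  -0.065] [ 513. -219.  297.] [ 0.78 -0.26 -0.56]
[-0.734  0.     2.19   1.92   0.34   0.314] [ 524. -236.  326.] [ 0.83 -0.33 -0.45]
[-0.734  0.     2.21   2.38   0.34   0.693] [ 518. -266.  347.] [ 0.82 -0.43 -0.37]
[-0.734  0.     2.23   2.84   0.34   1.071] [ 495. -302.  355.] [ 0.76 -0.56 -0.33]
[-0.734  0.     2.25   3.3    0.34   1.45 ] [ 459. -334.  347.] [ 0.66 -0.67 -0.34]
[-0.733  0.179  2.283  3.328  0.349  1.445] [ 456. -335.  231.] [ 0.59 -0.62 -0.52]
[-0.732  0.357  2.317  3.356  0.358  1.439] [ 435. -320.  120.] [ 0.49 -0.54 -0.68]
SLIDE [[-0.068, -0.009, -
[... 556 characters left out ...]
4
SLIDE [[0.086, 0.015, -0.005], [0.164, 0.055, -0.017], [0.228, 0.118, -0.036], [0.273, 0.201, -0.061], [0.295, 0.299, -0.091]] 
ROT [[0.001, 0.022, 0.13], [0.005, 0.043, 0.261], [0.012, 0.066, 0.39], [0.024, 0.09, 0.52], [0.041, 0.116, 0.648]] end [ 508.6 -283.8  353.3] max 0.3
SLIDE [[0.098, -0.053, -0.012], [0.211, -0.085, -0.033], [0.335, -0.093, -0.063], [0.458, 0.149, 0.045], [0.579, 0.4, 0.124]] 
ROT [[0.018, 0.015, 0.13], [0.039, 0.028, 0.259], [0.065, 0.039, 0.388], [0.047, 0.068, 0.392], [0.03, 0.098, 0.396]] end [ 455.8 -334.7  230.6] max 0.58
SLIDE [[0.266, -0.014, 0.105], [0.537, -0.03, 0.181]] 
ROT [[0.003, 0.032, 0.001], [0.007, 0.065, 0.002]] end [ 435. -320.  120.] max 0.54
```

```bash
sed -i 's/1.45\])/-1.69])/; s/tool(-47.8,47),C,\[-.75,.3,2.4,3.2,.5,1.5\]/tool(-47.8,47)*R.from_euler("z",np.pi),C,[-.75,.3,2.4,3.2,.5,-1.6]/; s/seg(qL,qM,15)+seg(qM,q3,4)/seg(qL,qM,18)+seg(qM,q3,4)/' path.py
sed -i 's/^o=get_obs/if len(sys.argv)>6: T=T@np.diag([-1,-1,1])\no=get_obs/' go.py
python3 path.py
```

```text
[-0.732  0.357  2.317  3.356  0.358 -1.702] 1.578769115440082e-11
[-0.734  0.249  2.068 -0.178  0.286 -1.392] [ 438. -314.  150.] [ 0.35 -0.38 -0.86]
[-0.734  0.083  2.089 -0.159  0.322 -1.391] [ 427. -304.  221.] [ 0.42 -0.44 -0.79]
[-0.734  0.     2.108  0.042  0.34  -1.407] [ 429. -278.  250.] [ 0.48 -0.42 -0.77]
[-0.734  0.     2.125  0.425  0.34  -1.44 ] [ 453. -247.  250.] [ 0.57 -0.33 -0.75]
[-0.734  0.     2.142  0.808  0.34  -1.473] [ 478. -226.  261.] [ 0.66 -0.27 -0.7 ]
[-0.734  0.     2.158  1.192  0.34  -1.507] [ 501. -217.  281.] [ 0.74 -0.25 -0.63]
[-0.734  0.     2.175  1.575  0.34  -1.54 ] [ 517. -222.  305.] [ 0.8  -0.27 -0.53]
[-0.734  0.     2.192  1.958  0.34  -1.573] [ 524. -238.  328.] [ 0.83 -0.33 -0.45]
[-0.734  0.     2.208  2.342  0.34  -1.607] [ 519. -263.  346.] [ 0.83 -0.42 -0.37]
[-0.734  0.     2.225  2.725  0.34  -1.64 ] [ 502. -293.  355.] [ 0.78 -0.53 -0.33]
[-0.734  0.     2.242  3.108  0.34  -1.673] [ 476. -322.  353.] [ 0.71 -0.63 -0.33]
[-0.733  0.089  2.267  3.314  0.345 -1.693] [ 460. -336.  288.] [ 0.63 -0.65 -0.43]
[-0.732  0.268  2.3    3.3
[... 816 characters left out ...]
0.106], [-0.053, 0.003, 0.159], [-0.071, 0.002, 0.213], [-0.088, 0.001, 0.266]] end [ 522.9 -249.8  337.9] max 0.31
SLIDE [[-0.026, 0.077, -0.007], [-0.069, 0.149, -0.02], [-0.13, 0.214, -0.039], [-0.205, 0.268, -0.063], [-0.294, 0.308, -0.092]] 
ROT [[-0.018, -0.002, 0.053], [-0.037, -0.005, 0.106], [-0.056, -0.009, 0.158], [-0.075, -0.013, 0.211], [-0.094, -0.018, 0.263]] end [ 475.6 -321.5  352.5] max 0.31
SLIDE [[-0.047, 0.095, -0.01], [-0.319, 0.067, 0.094], [-0.596, 0.038, 0.169], [-0.877, 0.008, 0.214], [-1.158, -0.022, 0.229]] 
ROT [[-0.02, -0.005, 0.052], [-0.02, -0.037, 0.054], [-0.02, -0.07, 0.056], [-0.021, -0.103, 0.058], [-0.022, -0.135, 0.059]] end [ 435. -320.  120.] max 1.16
```

{"method": "servo_tool", "body": {
  "slide": [
    [-0.068,-0.009,-0.172],
    [-0.122,-0.017,-0.345],
    [-0.162,-0.024,-0.518],
    [-0.128,0.077,-0.513],
    [-0.112,0.177,-0.517]
  ],
  "rot": [
    [0,-0.017,0.004],
    [-0.001,-0.034,0.008],
    [-0.001,-0.052,0.013],
    [-0.025,-0.046,0.063],
    [-0.049,-0.04,0.114]
  ],
  "claw": [24,24,24,24,24]
}}

```text
time: 6.4
tool_pos: [444.3, -262.3, 252.4]
tcp_rot: [2.773, 0.621, 1.949]
contact_force: [-0.2, 0.8, -0.0]
grip_width: 24.3
```

```bash
python3 -c "
from h import *
o=get_obs(); print(o['joint_positions'],o['tool_pos'])"
```

```text
[-0.73367877 -0.00251486  2.11449164  0.25512082  0.3342378  -1.44229836] [ 444.34871713 -262.28824499  252.36148136]
```

{"method": "servo_tool", "body": {
  "slide": [
    [0.032,0.09,0.0],
    [0.046,0.18,-0.005],
    [0.042,0.264,-0.016],
    [0.021,0.341,-0.031],
    [-0.016,0.407,-0.049]
  ],
  "rot": [
    [-0.019,0.005,0.052],
    [-0.038,0.01,0.105],
    [-0.056,0.014,0.158],
    [-0.074,0.017,0.211],
    [-0.091,0.02,0.264]
  ],
  "claw": [24,24,24,24,24]
}}

```text
time: 7.02
tool_pos: [504.4, -217.4, 284.8]
tcp_rot: [2.236, 0.056, 1.292]
contact_force: [-0.3, 0.6, 1.4]
grip_width: 24.0
```

{"method": "servo_tool", "body": {
  "slide": [
    [0.006,0.074,-0.002],
    [-0.006,0.146,-0.01],
    [-0.036,0.211,-0.022],
    [-0.082,0.267,-0.038],
    [-0.143,0.311,-0.058]
  ],
  "rot": [
    [-0.018,0.002,0.053],
    [-0.036,0.003,0.106],
    [-0.053,0.003,0.159],
    [-0.071,0.002,0.213],
    [-0.088,0.001,0.266]
  ],
  "claw": [24,24,24,24,24]
}}

```text
time: 7.65
tool_pos: [525.5, -250.0, 342.6]
tcp_rot: [2.092, -0.65, 0.817]
contact_force: [-0.1, 0.4, 0.1]
grip_width: 23.9
```

{"method": "servo_tool", "body": {
  "slide": [
    [-0.026,0.077,-0.007],
    [-0.069,0.149,-0.02],
    [-0.13,0.214,-0.039],
    [-0.205,0.268,-0.063],
    [-0.294,0.308,-0.092]
  ],
  "rot": [
    [-0.018,-0.002,0.053],
    [-0.037,-0.005,0.106],
    [-0.056,-0.009,0.158],
    [-0.075,-0.013,0.211],
    [-0.094,-0.018,0.263]
  ],
  "claw": [24,24,24,24,24]
}}

```text
time: 8.28
tool_pos: [478.1, -322.2, 357.0]
tcp_rot: [2.781, -1.228, -0.337]
contact_force: [-0.2, -0.5, 0.2]
grip_width: 23.9
```

```bash
python3 go.py 440 -325 200 -47.8 50 f; python3 go.py 458 -345 33 -47.8 45 f
```

```text
slide [-0.798  0.036  0.12 ] rot [-0.025 -0.122  0.058] | t 8.28 pos [ 478.129 -322.168  357.013] rpy [ 2.781 -1.228 -0.337] F [-0.224 -0.497  0.158] q [-0.734  0.     2.24   3.097  0.349 -1.659]
slide [-1.545 -0.042  0.509] rot [-0.022 -0.15   0.059] | t 8.28 pos [ 478.129 -322.168  357.013] rpy [ 2.781 -1.228 -0.337] F [-0.224 -0.497  0.158] q [-0.734  0.     2.24   3.097  0.349 -1.659]
```

```bash
python3 go.py 444 -328 175 -47.8 52 f
```

```text
slide [-0.908  0.021  0.183] rot [-0.026 -0.111  0.057] | t 8.28 pos [ 478.129 -322.168  357.013] rpy [ 2.781 -1.228 -0.337] F [-0.224 -0.497  0.158] q [-0.734  0.     2.24   3.097  0.349 -1.659]
```

{"method": "servo_tool", "body": {
  "slide": [
    [-0.302,0.007,0.061],
    [-0.605,0.014,0.122],
    [-0.908,0.021,0.183],
    [-0.908,0.021,0.183]
  ],
  "rot": [
    [-0.009,-0.037,0.019],
    [-0.018,-0.074,0.038],
    [-0.026,-0.111,0.057],
    [-0.026,-0.111,0.057]
  ],
  "claw": [24,24,24,24]
}}

```text
time: 8.78
tool_pos: [442.8, -328.9, 172.5]
tcp_rot: [3.131, -0.903, -0.823]
contact_force: [0.7, 0.0, 0.4]
grip_width: 23.9
```

```bash
python3 go.py 455 -342 34 -47.8 45 f; python3 -c "
from h import *
print(get_obs()['joint_positions'])"
```

```text
slide [-0.488 -0.006  0.499] rot [ 0.001 -0.037  0.002] | t 8.78 pos [ 442.838 -328.907  172.509] rpy [ 3.131 -0.903 -0.823] F [0.713 0.035 0.415] q [-0.728  0.261  2.297  3.411  0.328 -1.767]
[-0.728074    0.26143721  2.29668052  3.4109171   0.32763197 -1.76716825]
```

{"method": "servo_tool", "body": {
  "slide": [
    [-0.16,-0.002,0.166],
    [-0.32,-0.004,0.333],
    [-0.45,-0.006,0.46],
    [-0.488,-0.006,0.499],
    [-0.488,-0.006,0.499]
  ],
  "rot": [
    [0,-0.012,0.001],
    [0.001,-0.024,0.002],
    [0.001,-0.034,0.002],
    [0.001,-0.037,0.002],
    [0.001,-0.037,0.002]
  ],
  "claw": [24,24,24,24,24]
}}

```text
time: 9.4
tool_pos: [456.1, -345.0, 38.2]
tcp_rot: [3.141, -0.795, -0.835]
contact_force: [-0.3, -0.0, -0.1]
grip_width: 23.8
```

```bash
cat > look.py <<'E'
import sys
from h import *
np.set_printoptions(precision=1,suppress=True)
c=capture("side"); save(c,sys.argv[1],[290,230,450,350],5)
P=cloud(c); F=c["frame"].astype(int)
b=(F[...,2]>F[...,0]+40)&np.all((P>[430,-480,15])&(P<[580,-320,60]),-1); v,u=np.nonzero(b); print("blue",len(u),u.min(),u.max(),v.min(),v.max(),np.median(P[b],0))
t=np.all((P>[430,-480,40])&(P<[580,-330,48]),-1)&b; print("rim top",t.sum(),cv2.minEnclosingCircle(P[t][:,:2].astype(np.float32)) if t.sum()>3 else None)
print(get_obs()["tool_pos"],get_obs()["tcp_rot"])
E
python3 look.py a3; python3 go.py 455 -342 32 -47.8 45 f
```

```text
blue 150 340 358 293 313 [ 480.3 -389.3   38.8]
rim top 70 ((485.1907653808594, -375.0295715332031), 19.99537467956543)
[ 456.  -345.2   38.6] [ 3.1 -0.8 -0.8]
slide [-0.034 -0.007  0.012] rot [ 0.    -0.003 -0.   ] | t 9.45 pos [ 455.965 -345.18    38.63 ] rpy [ 3.141 -0.795 -0.835] F [-0.387 -0.031  0.782] q [-0.746  0.604  2.27   3.269  0.529 -1.619]
```

View pics/a3.png

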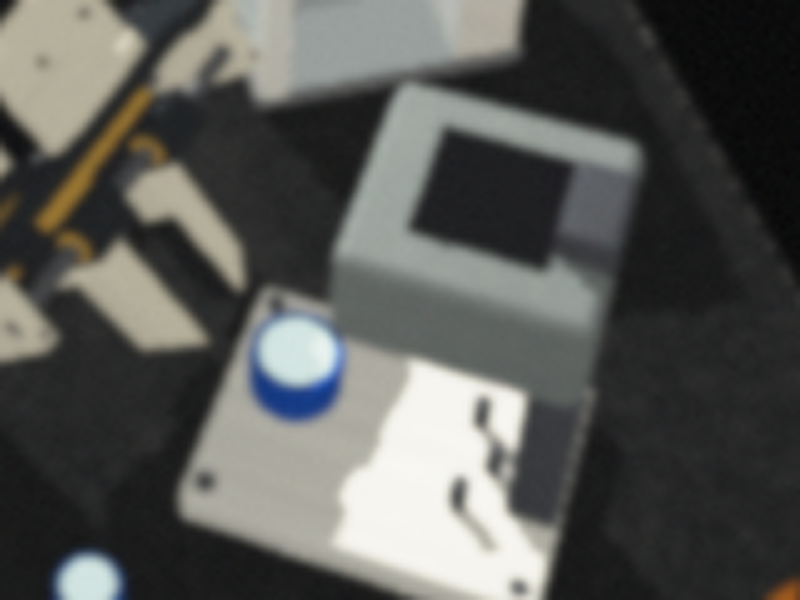

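```bash
python3 go.py 461 -348.3 32 -47.8 45 f
python3 - <<'E'
from h import *
c=capture("side")
n=np.array([529.7,-424.2])
for a in (17,-38,-93):
    print(proj(c,[*(n+24*np.array([np.cos(np.radians(a)),np.sin(np.radians(a))])),38]))
for uv in ((386.4,310),(389.4,320),(382,326.6)): print(pt(c,*uv,z=38).round(1))
E
```

```text
slide [-0.004 -0.008  0.044] rot [ 0.    -0.003 -0.   ] | t 9.45 pos [ 455.965 -345.18    38.63 ] rpy [ 3.141 -0.795 -0.835] F [-0.387 -0.031  0.782] q [-0.746  0.604  2.27   3.269  0.529 -1.619]
(np.float64(385.7869588330402), np.float64(310.2422604296203))
(np.float64(388.2912410848397), np.float64(319.78814413148484))
(np.float64(380.92185184613595), np.float64(326.4348340993331))
[ 554.1 -417.    38. ]
[ 550.6 -440.1   38. ]
[ 530.4 -449.1   38. ]
```

{"method": "servo_tool", "body": {
  "slide": [
    [-0.004,-0.008,0.044],
    [-0.004,-0.008,0.044]
  ],
  "rot": [
    [0,-0.003,0],
    [0,-0.003,0]
  ],
  "claw": [24,24]
}}

```text
time: 9.75
tool_pos: [460.8, -349.1, 30.7]
tcp_rot: [3.141, -0.784, -0.836]
contact_force: [-0.4, -0.2, -0.6]
grip_width: 24.0
```

```bash
python3 go.py 491 -381.4 32 -47.8 45 f
```

```text
slide [ 0.161 -0.004  0.152] rot [ 0.001  0.    -0.   ] | t 9.75 pos [ 460.757 -349.058   30.706] rpy [ 3.141 -0.784 -0.836] F [-0.432 -0.239 -0.567] q [-0.745  0.623  2.249  3.275  0.516 -1.622]
```

{"method": "servo_tool", "body": {
  "slide": [
    [0.032,-0.001,0.03],
    [0.064,-0.002,0.06],
    [0.096,-0.003,0.09],
    [0.128,-0.004,0.121],
    [0.161,-0.004,0.152]
  ],
  "rot": [
    [0,0,0],
    [0,0,0],
    [0,0,0],
    [0,0,0],
    [0,0,0]
  ],
  "claw": [24,24,24,24,24]
}}

```text
time: 10.38
tool_pos: [490.7, -381.3, 31.0]
tcp_rot: [3.141, -0.782, -0.836]
contact_force: [-1.4, -0.1, -0.2]
grip_width: 24.0
```

```bash
python3 look.py a4; python3 go.py 512.2 -404.9 32 -47.8 45 f
```

```text
blue 138 352 370 300 319 [ 498.5 -411.7   38.3]
rim top 61 ((504.4586181640625, -397.085205078125), 19.693567276000977)
[ 491.5 -382.3   31.6] [ 3.1 -0.8 -0.8]
slide [ 0.11  -0.001  0.107] rot [ 0.001  0.    -0.001] | t 10.43 pos [ 491.547 -382.338   31.633] rpy [ 3.141 -0.784 -0.837] F [ 0.97  -0.418 -0.113] q [-0.753  0.644  2.132  3.288  0.421 -1.646]
```

{"method": "servo_tool", "body": {
  "slide": [
    [0.031,0,0.03],
    [0.062,0,0.06],
    [0.092,0,0.09],
    [0.11,-0.001,0.107],
    [0.118,-0.001,0.115]
  ],
  "rot": [
    [0,0,0],
    [0,0,0],
    [0,0,0],
    [0,0,0],
    [0,0,0]
  ],
  "claw": [24,24,24,24,24]
}}

```text
time: 11.05
tool_pos: [512.7, -405.3, 31.4]
tcp_rot: [3.141, -0.783, -0.836]
contact_force: [-0.3, 0.1, 0.1]
grip_width: 24.1
```

```bash
python3 look.py a5; python3 go.py 512.2 -404.9 32 -47.8 45 f;  python3 go.py 499 -391 32 -38 45 f
```

```text
blue 143 366 385 307 326 [ 520.3 -434.8   39. ]
rim top 69 ((526.9150390625, -421.54876708984375), 19.835277557373047)
[ 512.7 -405.4   31.5] [ 3.1 -0.8 -0.8]
slide [-0.001  0.    -0.004] rot [ 0.001  0.001 -0.   ] | t 11.1 pos [ 512.728 -405.439   31.489] rpy [ 3.141 -0.783 -0.836] F [0.252 0.276 0.134] q [-0.759  0.664  2.049  3.301  0.357 -1.665]
slide [-0.069  0.003 -0.072] rot [ 0.039  0.001 -0.039] | t 11.1 pos [ 512.728 -405.439   31.489] rpy [ 3.141 -0.783 -0.836] F [0.252 0.276 0.134] q [-0.759  0.664  2.049  3.301  0.357 -1.665]
```

```bash
python3 go.py 494 -396.3 32 -38 45 f
python3 - <<'E'
from ik import *
C=R.from_euler("z",np.pi/2)
for k in (43,45,46):
  print(k,ik(np.array([512.5,-410.7,32]),tool(-38,k)*R.from_euler("z",np.pi),C,[-.76,.66,2.05,3.1,.36,-1.5]))
E
```

```text
slide [-0.067  0.039 -0.07 ] rot [ 0.039  0.001 -0.039] | t 11.1 pos [ 512.728 -405.439   31.489] rpy [ 3.141 -0.783 -0.836] F [0.252 0.276 0.134] q [-0.759  0.664  2.049  3.301  0.357 -1.665]
43 (array([-0.85575712,  0.65143675,  2.02965764,  2.69804138,  0.3089748 ,
       -1.28738056]), np.float64(1.8189894035458565e-14))
45 (array([-0.85932953,  0.66271263,  2.05313152,  2.75617536,  0.3752317 ,
       -1.34941224]), np.float64(8.072909067734046e-11))
46 (array([-0.86111874,  0.66904472,  2.06446305,  2.77802938,  0.40901054,
       -1.37333098]), np.float64(3.4979344093097945e-11))
```

{"method": "servo_tool", "body": {
  "slide": [
    [-0.033,0.015,-0.035],
    [-0.067,0.039,-0.07],
    [-0.067,0.039,-0.07],
    [-0.067,0.039,-0.07],
    [-0.067,0.039,-0.07]
  ],
  "rot": [
    [0,0,0],
    [0.02,0.001,-0.02],
    [0.039,0.001,-0.039],
    [0.039,0.001,-0.039],
    [0.039,0.001,-0.039]
  ],
  "claw": [24,24,0,0,0]
}}

```text
time: 11.72
tool_pos: [493.5, -396.0, 32.0]
tcp_rot: [3.141, -0.786, -0.666]
contact_force: [0.8, 0.6, -0.3]
grip_width: 1.1
```

```bash
python3 go.py 509 -408 32 -38 45 f
```

```text
slide [ 0.069 -0.001  0.07 ] rot [ 0.001 -0.    -0.001] | t 11.72 pos [ 493.48  -395.976   32.019] rpy [ 3.141 -0.786 -0.666] F [ 0.754  0.573 -0.264] q [-0.87   0.646  2.121  2.786  0.424 -1.389]
```

{"method": "servo_tool", "body": {
  "slide": [
    [0.03,0,0.03],
    [0.055,-0.001,0.055],
    [0.069,-0.001,0.07],
    [0.075,-0.001,0.076]
  ],
  "rot": [
    [0,0,0],
    [0,0,0],
    [0,0,0],
    [0,0,0]
  ],
  "claw": [0,0,0,0]
}}

```text
time: 12.22
tool_pos: [510.4, -408.7, 31.3]
tcp_rot: [3.141, -0.784, -0.664]
contact_force: [-3.9, 1.1, 1.6]
grip_width: 0.6
```

{"method": "servo_tool", "body": {
  "slide": [
    [0.004,0,0.004],
    [0.004,0,0.004],
    [0.004,0,0.004]
  ],
  "rot": [
    [0,0,0],
    [0,0,0],
    [0,0,0]
  ],
  "claw": [0,0,0]
}}

```text
time: 12.6
tool_pos: [510.8, -409.2, 31.2]
tcp_rot: [3.141, -0.784, -0.664]
contact_force: [-4.6, 2.4, 0.8]
grip_width: -0.0
```

```bash
python3 look.py a6; python3 -c "
from h import *
for i in range(3):
  capture('side'); o=get_obs(); print(o['tool_pos'],o['contact_force'])"
```

```text
blue 150 369 388 311 328 [ 524.2 -438.6   40.2]
rim top 77 ((531.3734741210938, -426.5199279785156), 20.127193450927734)
[ 510.9 -409.3   31.2] [ 3.1 -0.8 -0.7]
[ 510.87396764 -409.28570719   31.18423326] [-5.35096371  2.23315588  0.54155314]
[ 510.86086386 -409.2643628    31.19814198] [-4.92307913  2.32522823  0.28385866]
[ 510.84219975 -409.27501675   31.16127368] [-6.03346741  1.30061946  0.11508067]
```

{"method": "servo_tool", "body": {
  "slide": [
    [0.004,0.003,0.004],
    [0.004,0.003,0.004],
    [0.004,-0.003,0.004],
    [0.004,-0.003,0.004],
    [0.004,0,0.004]
  ],
  "rot": [
    [0,0,0],
    [0,0,0],
    [0,0,0],
    [0,0,0],
    [0,0,0]
  ],
  "claw": [0,0,0,0,0]
}}

```text
time: 13.42
tool_pos: [511.1, -409.4, 30.6]
tcp_rot: [3.141, -0.782, -0.664]
contact_force: [-6.5, 3.1, 0.8]
grip_width: 0.4
```

```bash
python3 go.py 470 -377.5 45 -38 45 f
```

```text
slide [-0.134  0.001 -0.234] rot [ 0.     0.001 -0.   ] | t 13.43 pos [ 511.126 -409.44    30.632] rpy [ 3.141 -0.782 -0.664] F [-6.474  3.144  0.843] q [-0.859  0.663  2.058  2.762  0.377 -1.355]
```

{"method": "servo_tool", "body": {
  "slide": [
    [-0.05,0,-0.052],
    [-0.134,0.001,-0.2],
    [-0.134,0.001,-0.234]
  ],
  "rot": [
    [0,0,0],
    [0,0,0],
    [0,0,0]
  ],
  "claw": [0,0,0]
}}

```text
time: 13.8
tool_pos: [470.6, -377.6, 46.0]
tcp_rot: [3.141, -0.785, -0.663]
contact_force: [-0.1, -0.6, 0.4]
grip_width: 0.5
```

```bash
python3 look.py a7; python3 -c "
from h import *
print(get_obs()['joint_positions'])"
```

```text
blue 190 368 387 306 328 [ 523.9 -435.8   42.3]
rim top 113 ((530.9479370117188, -424.3316650390625), 20.0458984375)
[ 471.3 -378.4   47. ] [ 3.1 -0.8 -0.7]
[-0.88666981  0.59065225  2.1928563   2.76858531  0.44340378 -1.39015438]
```

View pics/a7.png

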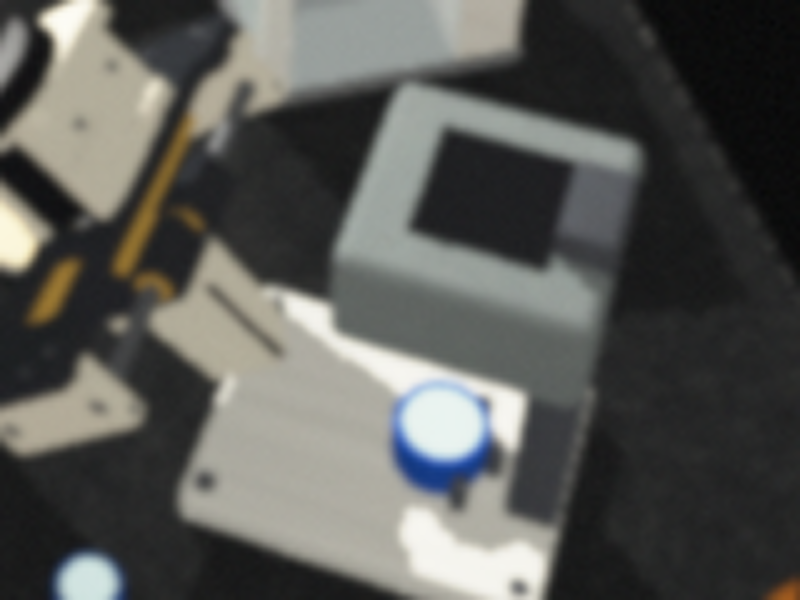

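```bash
cat > back.py <<'E'
from path import *
q0=np.array([-.887,.591,2.193,2.769,.443,-1.39])
qL=np.array([-.84,0,2.23,2.72,.36,-1.42]); qM=np.array([-.15,0.0,2.08,0.0,.36,-1.6])
qE,r=ik(np.array([450.,40,270]),tool(2,0),C,[-.04,.2,1.6,0,1.3,-1.6]); print(qE,r)
Q=[q0]+seg(q0,qL,5)+seg(qL,qM,15)+seg(qM,qE,5)
for q in Q[::2]:
    p,W=fk(q,P); Z=(W*C).as_matrix()[:,2]; print(q,p.round(),Z.round(2))
emit(Q)
E
python3 back.py
python3 - <<'E'
from h import *
np.set_printoptions(precision=1,suppress=True)
c=capture("top");P=cloud(c);F=c["frame"].astype(int)
m=np.all((P>[385,30,158.5])&(P<[480,90,164]),-1); print(m.sum(),cv2.minAreaRect(P[m][:,:2].astype(np.float32)),P[m].min(0),P[m].max(0))
for n in ("top","side"):
    c=capture(n);P=cloud(c); m=np.all((P>[590,40,20])&(P<[620,90,150]),-1); print(n,m.sum(),np.median(P[m],0),P[m].min(0),P[m].max(0))
    m=np.all((P>[340,20,135])&(P<[520,110,162]),-1); Q=P[m]
    for a,b in ((360,380),(485,505)): q=Q[(Q[:,0]>a)&(Q[:,0]<b)]; print(q.min(0),q.max(0),q.mean(0))
E
```

```text
[-0.081  0.172  1.633 -0.     1.336 -1.687] 1.0815995587907472e-14
[-0.887  0.591  2.193  2.769  0.443 -1.39 ] [ 470. -378.   46.] [ 0.56 -0.44 -0.71]
[-0.868  0.355  2.208  2.749  0.41  -1.402] [ 484. -379.  174.] [ 0.64 -0.52 -0.57]
[-0.849  0.118  2.223  2.73   0.377 -1.414] [ 479. -359.  298.] [ 0.71 -0.58 -0.41]
[-0.794  0.     2.22   2.539  0.36  -1.432] [ 497. -306.  355.] [ 0.79 -0.52 -0.33]
[-0.702  0.     2.2    2.176  0.36  -1.456] [ 534. -231.  344.] [ 0.85 -0.34 -0.39]
[-0.61   0.     2.18   1.813  0.36  -1.48 ] [ 551. -160.  325.] [ 0.86 -0.19 -0.47]
[-0.518  0.     2.16   1.451  0.36  -1.504] [553. -99. 302.] [ 0.83 -0.07 -0.56]
[-0.426  0.     2.14   1.088  0.36  -1.528] [543. -54. 281.] [ 0.77 -0.01 -0.64]
[-0.334  0.     2.12   0.725  0.36  -1.552] [530. -25. 264.] [ 0.7   0.   -0.71]
[-0.242  0.     2.1    0.363  0.36  -1.576] [521.  -9. 256.] [ 0.65 -0.03 -0.76]
[-0.15  0.    2.08  0.    0.36 -1.6 ] [519.  -1. 260.] [ 0.64 -0.1  -0.76]
[-0.122  0.069  1.901 -0.     0.75  -1.635] [502.  15. 247.] [ 0.41 -0.05 -0.91]
[-0.095  0.138  1.722 -0.     1.141 -1.669] [470.
[... 1213 characters left out ...]
37, 0.011], [0.116, 0.072, -0.013], [0.169, 0.104, -0.07], [0.215, 0.134, -0.16], [0.249, 0.16, -0.278]] 
ROT [[-0.004, 0.045, -0.009], [-0.009, 0.089, -0.018], [-0.014, 0.133, -0.028], [-0.019, 0.178, -0.038], [-0.024, 0.222, -0.048]] end [450.  40. 270.] max 0.28
75 ((449.0940856933594, 60.08675765991211), (50.594947814941406, 13.627090454101562), 0.9209399223327637) [423.7  53.2 158.6] [474.4  67.2 164. ]
top 38 [601.6  63.1  88.1] [590.1  61.4  29.1] [606.5  68.7 149.7]Traceback (most recent call last):
  File "<stdin>", line 8, in <module>
    return umr_minimum(a, axis, None, out, keepdims, initial, where)
ValueError: zero-size array to reduction operation minimum which has no identity
```

```bash
python3 - <<'E'
s=open('back.py').read()
s=s.replace("qL=np","qB,rb=ik(np.array([428.,-340,110]),tool(-40,51)*R.from_euler('z',np.pi),C,q0); print('B',qB,rb)\nqL=np",1)
s=s.replace("seg(q0,qL,5)","seg(q0,qB,2)+seg(qB,qL,3)").replace("[450.,40,270]","[451.,60,240]")
open('back.py','w').write(s)
E
python3 back.py
```

```text
B [-0.906  0.425  2.38   2.836  0.563 -1.442] 3.015276206497219e-10
[-0.036  0.202  1.681 -0.     1.259 -1.642] 2.75402339870267e-09
[-0.887  0.591  2.193  2.769  0.443 -1.39 ] [ 470. -378.   46.] [ 0.56 -0.44 -0.71]
[-0.906  0.425  2.38   2.836  0.563 -1.442] [ 428. -340.  110.] [ 0.6  -0.5  -0.63]
[-0.862  0.142  2.28   2.759  0.428 -1.427] [ 466. -350.  271.] [ 0.7  -0.57 -0.43]
[-0.794  0.     2.22   2.539  0.36  -1.432] [ 497. -306.  355.] [ 0.79 -0.52 -0.33]
[-0.702  0.     2.2    2.176  0.36  -1.456] [ 534. -231.  344.] [ 0.85 -0.34 -0.39]
[-0.61   0.     2.18   1.813  0.36  -1.48 ] [ 551. -160.  325.] [ 0.86 -0.19 -0.47]
[-0.518  0.     2.16   1.451  0.36  -1.504] [553. -99. 302.] [ 0.83 -0.07 -0.56]
[-0.426  0.     2.14   1.088  0.36  -1.528] [543. -54. 281.] [ 0.77 -0.01 -0.64]
[-0.334  0.     2.12   0.725  0.36  -1.552] [530. -25. 264.] [ 0.7   0.   -0.71]
[-0.242  0.     2.1    0.363  0.36  -1.576] [521.  -9. 256.] [ 0.65 -0.03 -0.76]
[-0.15  0.    2.08  0.    0.36 -1.6 ] [519.  -1. 260.] [ 0.64 -0.1  -0.76]
[-0.105  0.081  1.92  -0.     0.72  -1.617] [501.  24. 236.] [ 0
[... 838 characters left out ...]
066], [0.044, 0.021, -0.133], [0.062, 0.032, -0.2], [0.078, 0.043, -0.268], [0.092, 0.054, -0.336]] end [536.8 -37.5 271.5] max 0.58
SLIDE [[0.077, -0.02, 0.002], [0.135, -0.037, -0.0], [0.173, -0.046, -0.006], [0.196, -0.042, -0.014], [0.206, -0.022, -0.025]] 
ROT [[0.013, 0.007, -0.069], [0.025, 0.011, -0.138], [0.035, 0.014, -0.207], [0.044, 0.015, -0.277], [0.053, 0.014, -0.346]] end [519.3  -1.3 260.2] max 0.21
SLIDE [[0.078, 0.06, 0.026], [0.156, 0.117, 0.021], [0.23, 0.17, -0.014], [0.296, 0.219, -0.079], [0.351, 0.262, -0.17]] 
ROT [[-0.006, 0.044, -0.009], [-0.011, 0.089, -0.018], [-0.016, 0.133, -0.027], [-0.02, 0.178, -0.037], [-0.024, 0.222, -0.048]] end [451.  60. 240.] max 0.35
```

```bash
sed -i 's/seg(q0,qB,2)+seg(qB,qL,3)/seg(q0,qB,3)+seg(qB,qL,7)/' back.py; python3 back.py | grep -A1 SLIDE | head -4
```

```text
SLIDE [[0.015, -0.007, -0.142], [0.023, -0.013, -0.284], [0.024, -0.019, -0.426], [0.18, -0.032, -0.499], [0.333, -0.047, -0.584]] 
ROT [[-0.002, 0.011, 0.003], [-0.005, 0.022, 0.005], [-0.008, 0.033, 0.007], [-0.008, 0.049, -0.003], [-0.009, 0.065, -0.012]] end [ 448.2 -348.7  176. ] max 0.58
SLIDE [[0.166, -0.008, -0.064], [0.33, -0.018, -0.141], [0.49, -0.028, -0.229], [0.647, -0.039, -0.33], [0.799, -0.051, -0.443]] 
ROT [[-0.001, 0.016, -0.009], [-0.002, 0.032, -0.019], [-0.004, 0.048, -0.028], [-0.006, 0.065, -0.037], [-0.008, 0.081, -0.045]] end [ 470.6 -342.1  357.5] max 0.8
```

{"method": "servo_tool", "body": {
  "slide": [
    [0.015,-0.007,-0.142],
    [0.023,-0.013,-0.284],
    [0.024,-0.019,-0.426],
    [0.18,-0.032,-0.499],
    [0.333,-0.047,-0.584]
  ],
  "rot": [
    [-0.002,0.011,0.003],
    [-0.005,0.022,0.005],
    [-0.008,0.033,0.007],
    [-0.008,0.049,-0.003],
    [-0.009,0.065,-0.012]
  ],
  "claw": [0,0,0,0,0]
}}

```text
time: 14.58
tool_pos: [450.3, -350.1, 177.1]
tcp_rot: [3.053, -0.991, -0.587]
contact_force: [0.6, 0.1, -0.1]
grip_width: 0.2
```

{"method": "servo_tool", "body": {
  "slide": [
    [0.166,-0.008,-0.064],
    [0.33,-0.018,-0.141],
    [0.49,-0.028,-0.229],
    [0.647,-0.039,-0.33],
    [0.799,-0.051,-0.443]
  ],
  "rot": [
    [-0.001,0.016,-0.009],
    [-0.002,0.032,-0.019],
    [-0.004,0.048,-0.028],
    [-0.006,0.065,-0.037],
    [-0.008,0.081,-0.045]
  ],
  "claw": [0,0,0,0,0]
}}

```text
time: 15.2
tool_pos: [472.3, -343.1, 359.2]
tcp_rot: [2.612, -1.196, -0.123]
contact_force: [-0.2, -0.3, -0.4]
grip_width: 0.2
```

{"method": "servo_tool", "body": {
  "slide": [
    [0.029,-0.221,-0.009],
    [0.038,-0.435,-0.036],
    [0.026,-0.637,-0.079],
    [-0.003,-0.822,-0.134],
    [-0.046,-0.989,-0.199]
  ],
  "rot": [
    [0.032,0.004,-0.063],
    [0.064,0.01,-0.127],
    [0.093,0.018,-0.19],
    [0.122,0.028,-0.255],
    [0.148,0.041,-0.319]
  ],
  "claw": [0,0,0,0,0]
}}

```text
time: 15.82
tool_pos: [553.5, -159.5, 325.5]
tcp_rot: [2.115, -0.598, 0.97]
contact_force: [0.2, 0.8, 0.9]
grip_width: 0.6
```

```bash
python3 -c "
from h import *
o=get_obs();print(o['joint_positions'],o['tool_pos'],o['time'])"
```

```text
[-0.55642046  0.00945128  2.21342655  2.20444037  0.31952415 -1.68160147] [ 553.47707801 -159.45423842  325.5256517 ] 15.825
```

```bash
cat > back2.py <<'E'
from path import *
q0=np.array([-.556,.009,2.213,2.204,.320,-1.682])
qM=np.array([-.15,0.0,2.08,0.0,.36,-1.6])
qE,r=ik(np.array([451.,60,240]),tool(2,0),C,[-.04,.2,1.6,0,1.3,-1.6])
Q=[q0]+seg(q0,qM,15)+seg(qM,qE,5)
emit(Q)
E
python3 back2.py
```

```text
SLIDE [[0.083, -0.095, 0.001], [0.153, -0.192, -0.004], [0.211, -0.288, -0.014], [0.256, -0.381, -0.029], [0.289, -0.47, -0.047]] 
ROT [[0.016, 0.01, -0.047], [0.032, 0.02, -0.095], [0.047, 0.03, -0.142], [0.06, 0.04, -0.19], [0.073, 0.05, -0.238]] end [557.1 -52.6 295.4] max 0.47
SLIDE [[0.074, -0.046, 0.003], [0.135, -0.094, 0.002], [0.184, -0.14, -0.002], [0.221, -0.183, -0.008], [0.245, -0.221, -0.016]] 
ROT [[0.012, 0.008, -0.048], [0.024, 0.016, -0.097], [0.035, 0.023, -0.146], [0.045, 0.029, -0.195], [0.055, 0.034, -0.244]] end [531.7  -1.2 262.6] max 0.25
SLIDE [[0.032, -0.013, -0.002], [0.051, -0.025, -0.007], [0.058, -0.035, -0.014], [0.052, -0.041, -0.024], [0.035, -0.039, -0.035]] 
ROT [[0.01, 0.004, -0.049], [0.02, 0.006, -0.098], [0.03, 0.007, -0.147], [0.04, 0.007, -0.196], [0.05, 0.005, -0.245]] end [519.3  -1.3 260.2] max 0.06
SLIDE [[0.078, 0.06, 0.026], [0.156, 0.117, 0.021], [0.23, 0.17, -0.014], [0.296, 0.219, -0.079], [0.351, 0.262, -0.17]] 
ROT [[-0.006, 0.044, -0.009], [-0.011, 0.089, -0.018], [-0.016, 0.133, -0.027], [-0.02, 0.178, -0.037], [-0.024, 0.222, -0.048]] end [451.  60. 240.] max 0.35
```

{"method": "servo_tool", "body": {
  "slide": [
    [0.083,-0.095,0.001],
    [0.153,-0.192,-0.004],
    [0.211,-0.288,-0.014],
    [0.256,-0.381,-0.029],
    [0.289,-0.47,-0.047]
  ],
  "rot": [
    [0.016,0.01,-0.047],
    [0.032,0.02,-0.095],
    [0.047,0.03,-0.142],
    [0.06,0.04,-0.19],
    [0.073,0.05,-0.238]
  ],
  "claw": [0,0,0,0,0]
}}

```text
time: 16.45
tool_pos: [557.9, -53.2, 296.0]
tcp_rot: [2.17, -0.041, 1.527]
contact_force: [0.3, -0.3, -0.1]
grip_width: 0.3
```

```bash
python3 -c "
from h import *
o=get_obs();print(o['joint_positions'],o['tool_pos'],o['time'])"
```

```text
[-0.4226247   0.0064698   2.16846453  1.47144374  0.33448038 -1.6543945 ] [557.91885649 -53.2111247  295.99012441] 16.45
```

On plan (q4 ≈ 1.47). Continue.

{"method": "servo_tool", "body": {
  "slide": [
    [0.074,-0.046,0.003],
    [0.135,-0.094,0.002],
    [0.184,-0.14,-0.002],
    [0.221,-0.183,-0.008],
    [0.245,-0.221,-0.016]
  ],
  "rot": [
    [0.012,0.008,-0.048],
    [0.024,0.016,-0.097],
    [0.035,0.023,-0.146],
    [0.045,0.029,-0.195],
    [0.055,0.034,-0.244]
  ],
  "claw": [70,70,70,70,70]
}}

```text
time: 17.08
tool_pos: [532.7, -1.7, 263.4]
tcp_rot: [2.487, 0.458, 2.138]
contact_force: [0.4, -0.7, -0.7]
grip_width: 45.9
```

{"method": "servo_tool", "body": {
  "slide": [
    [0.032,-0.013,-0.002],
    [0.051,-0.025,-0.007],
    [0.058,-0.035,-0.014],
    [0.052,-0.041,-0.024],
    [0.035,-0.039,-0.035]
  ],
  "rot": [
    [0.01,0.004,-0.049],
    [0.02,0.006,-0.098],
    [0.03,0.007,-0.147],
    [0.04,0.007,-0.196],
    [0.05,0.005,-0.245]
  ],
  "claw": [70,70,70,70,70]
}}

```text
time: 17.7
tool_pos: [520.5, -1.9, 261.3]
tcp_rot: [-3.119, 0.701, 3.024]
contact_force: [-0.8, 0.0, 0.0]
grip_width: 70.0
```

{"method": "servo_tool", "body": {
  "slide": [
    [0.078,0.06,0.026],
    [0.156,0.117,0.021],
    [0.23,0.17,-0.014],
    [0.296,0.219,-0.079],
    [0.351,0.262,-0.17]
  ],
  "rot": [
    [-0.006,0.044,-0.009],
    [-0.011,0.089,-0.018],
    [-0.016,0.133,-0.027],
    [-0.02,0.178,-0.037],
    [-0.024,0.222,-0.048]
  ],
  "claw": [70,70,70,70,70]
}}

```text
time: 18.32
tool_pos: [452.1, 60.5, 241.2]
tcp_rot: [3.136, -0.003, -3.112]
contact_force: [1.2, -0.4, -0.5]
grip_width: 70.4
```

```bash
python3 go.py 451 60.3 131 2 0; python3 go.py 451 60.3 190 2 0
python3 - <<'E'
from h import *
np.set_printoptions(precision=1,suppress=True)
for n in ("side",):
    c=capture(n);P=cloud(c); m=np.all((P>[585,40,25])&(P<[620,90,150]),-1); print(n,m.sum(),np.median(P[m],0) if m.sum() else "")
    m=np.all((P>[340,20,145])&(P<[600,110,158]),-1); Q=P[m]
    for a,b in ((350,365),(372,385),(500,540),(540,590)):
        q=Q[(Q[:,0]>a)&(Q[:,0]<b)]
        if len(q): print(a,len(q),q.min(0),q.max(0),q.mean(0))
E
```

```text
slide [ 0.004 -0.004  0.551] rot [ 0.002 -0.001 -0.002] | t 18.32 pos [452.129  60.478 241.237] rpy [ 3.136 -0.003 -3.112] F [ 1.179 -0.413 -0.47 ] q [-0.039  0.204  1.674  0.005  1.266 -1.641]
slide [ 0.005 -0.002  0.256] rot [ 0.002 -0.001 -0.002] | t 18.32 pos [452.129  60.478 241.237] rpy [ 3.136 -0.003 -3.112] F [ 1.179 -0.413 -0.47 ] q [-0.039  0.204  1.674  0.005  1.266 -1.641]
side 107 [602.4  64.1  92.3]
350 11 [355.1  52.2 149.5] [364.7  59.7 153.8] [360.1  56.  151.4]
372 25 [372.4  45.1 146.5] [384.8  74.1 155. ] [377.4  57.6 152.1]
500 44 [500.   48.7 145.8] [538.7  69.4 154.9] [518.5  61.4 151.4]
540 51 [540.5  60.6 145.6] [589.5  69.9 155.6] [564.3  63.5 151.4]
```

{"method": "servo_tool", "body": {
  "slide": [
    [0.005,-0.002,0.26],
    [0.004,-0.004,0.5],
    [0.004,-0.004,0.551],
    [0.004,-0.004,0.551]
  ],
  "rot": [
    [0.002,-0.001,-0.002],
    [0.002,-0.001,-0.002],
    [0.002,-0.001,-0.002],
    [0.002,-0.001,-0.002]
  ],
  "claw": [70,70,70,70]
}}

```text
time: 18.88
tool_pos: [451.9, 59.7, 130.9]
tcp_rot: [-3.14, 0.005, -3.107]
contact_force: [0.4, -0.7, 0.5]
grip_width: 70.1
```

{"method": "servo_tool", "body": {
  "slide": [
    [0,0,0],
    [0,0,0],
    [0,0,0],
    [0,0,0],
    [0,0,0]
  ],
  "rot": [
    [0,0,0],
    [0,0,0],
    [0,0,0],
    [0,0,0],
    [0,0,0]
  ],
  "claw": [40,20,10,10,10]
}}

```text
time: 19.5
tool_pos: [451.0, 59.8, 130.5]
tcp_rot: [-3.14, 0.004, -3.107]
contact_force: [0.4, 0.3, -0.3]
grip_width: 24.5
```

```bash
python3 go.py 451 60.3 131 2 0
```

```text
slide [ 0.     0.003 -0.003] rot [-0.     0.001 -0.   ] | t 19.5 pos [451.045  59.757 130.472] rpy [-3.14   0.004 -3.107] F [ 0.423  0.309 -0.335] q [-0.036  0.325  1.851 -0.001  0.962 -1.641]
```

{"method": "servo_tool", "body": {
  "slide": [
    [0,0,0],
    [0,0,0],
    [0,0,0],
    [0,0,0]
  ],
  "rot": [
    [0,0,0],
    [0,0,0],
    [0,0,0],
    [0,0,0]
  ],
  "claw": [4,4,4,4]
}}

```text
time: 20.0
tool_pos: [451.0, 60.0, 130.4]
tcp_rot: [-3.141, 0.004, -3.107]
contact_force: [-0.4, 2.3, -0.2]
grip_width: 13.6
```

{"method": "servo_tool", "body": {
  "slide": [
    [0,0,-0.05],
    [0,0,-0.2],
    [0,0,-0.45],
    [0,0,-0.75],
    [0,0,-0.8]
  ],
  "rot": [
    [0,0,0],
    [0,0,0],
    [0,0,0],
    [0,0,0],
    [0,0,0]
  ],
  "claw": [4,4,4,4,4]
}}

```text
time: 20.62
tool_pos: [451.9, 59.6, 294.7]
tcp_rot: [-3.139, 0.012, -3.107]
contact_force: [-0.2, 0.2, -2.8]
grip_width: 13.9
```

```bash
cat > rod.py <<'E'
from h import *
np.set_printoptions(precision=1,suppress=True)
o=get_obs(); T=R.from_euler("xyz",o["tcp_rot"]).as_matrix(); g=o["tool_pos"]
print("t",o["time"],g,o["tcp_rot"],o["contact_force"],o["grip_width"])
# rod frame: x=-toolx, y=tooly, z=-toolz, origin at grasp point
B=np.stack([-T[:,0],T[:,1],-T[:,2]],1); G=g-19*T[:,2]
for n in ("top","side"):
    c=capture(n); L=(cloud(c)-G)@B
    m=np.all((L>[120,-25,-135])&(L<[175,30,-15]),-1); q=L[m]
    if len(q)>5: print(n,"leg in grip frame",len(q),"med",np.median(q,0),"min",q.min(0),"max",q.max(0), "slope x/z",np.polyfit(q[:,2],q[:,0],1)[0],"y/z",np.polyfit(q[:,2],q[:,1],1)[0])
    m=np.all((L>[55,-20,-20])&(L<[140,20,20]),-1); q=L[m]
    if len(q)>5: print(n,"rod",len(q),q.mean(0),"y slope",np.polyfit(q[:,0],q[:,1],1)[0],"z slope",np.polyfit(q[:,0],q[:,2],1)[0])
E
python3 rod.py
```

```text
t 20.625 [451.9  59.6 294.7] [-3.1  0.  -3.1] [-0.2  0.2 -2.8] 13.880145583888085
top leg in grip frame 54 med [150.4  -1.6 -66.2] min [ 148.6   -4.  -123.4] max [154.3   3.5 -18.2] slope x/z 0.00532572821679089 y/z 0.000734831739387257
top rod 8 [134.9  -1.5   3.2] y slope 0.0948769507232533 z slope -0.04392378722864531
side leg in grip frame 116 med [151.1  -1.5 -68.6] min [ 147.3   -5.  -127.8] max [155.9   2.8 -15.2] slope x/z 0.002537368869922679 y/z -0.0019018173562421008
side rod 109 [97.6 -1.4  0.2] y slope 0.005090844713241819 z slope -0.007475614935452499
```

```bash
python3 go.py 464.2 -134.8 292 -3.4 0
```

```text
slide [-0.035 -0.974 -0.002] rot [-0.     0.002  0.03 ] | t 20.73 pos [450.544  59.7   291.249] rpy [-3.14   0.006 -3.107] F [-0.296  0.239 -3.059] q [-0.036  0.16   1.589 -0.001  1.386 -1.641]
```

{"method": "servo_tool", "body": {
  "slide": [
    [-0.009,-0.2,-0.002],
    [-0.018,-0.45,-0.002],
    [-0.026,-0.7,-0.002],
    [-0.035,-0.93,-0.002],
    [-0.035,-0.974,-0.002]
  ],
  "rot": [
    [0,0.001,0.006],
    [0,0.002,0.012],
    [0,0.002,0.02],
    [0,0.002,0.028],
    [0,0.002,0.03]
  ],
  "claw": [4,4,4,4,4]
}}

```text
time: 21.35
tool_pos: [463.1, -136.7, 288.5]
tcp_rot: [-3.142, -0.007, 3.078]
contact_force: [-1.0, 0.6, -2.3]
grip_width: 14.2
```

{"method": "servo_tool", "body": {
  "slide": [
    [0,0,0],
    [0,0,0]
  ],
  "rot": [
    [0,0,0],
    [0,0,0]
  ],
  "claw": [4,4]
}}

```text
time: 21.6
tool_pos: [463.8, -133.3, 290.4]
tcp_rot: [-3.141, -0.004, 3.083]
contact_force: [0.5, 0.9, -2.1]
grip_width: 14.0
```

```bash
python3 rod.py
python3 - <<'E'
from h import *
np.set_printoptions(precision=1,suppress=True)
c=capture("top"); save(c,"b1",[260,120,400,260],4)
P=cloud(c); m=np.all((P>[595,-175,150])&(P<[640,-110,270]),-1); print("leg world",np.median(P[m],0),P[m].min(0),P[m].max(0))
F=c["frame"].astype(int); red=(F[...,0]>110)&(F[...,1]<70)&(F[...,2]<70)&np.all((P>[480,-260,-20])&(P<[720,-20,160]),-1); v,u=np.nonzero(red); print("red",len(u),np.median(P[red],0),pt(c,u.mean(),v.mean(),z=42))
m=np.all((P>[600,-230,128])&(P<[690,-60,142]),-1); print("housing",cv2.minAreaRect(P[m][:,:2].astype(np.float32)))
c=capture("side"); save(c,"b2",[280,120,440,250],5)
P=cloud(c); m=np.all((P>[595,-175,150])&(P<[640,-110,270]),-1); print("leg world",np.median(P[m],0),P[m].min(0),P[m].max(0))
m=np.all((P>[600,-230,128])&(P<[690,-60,142]),-1); print("housing",cv2.minAreaRect(P[m][:,:2].astype(np.float32)))
E
```

```text
t 21.6 [ 463.8 -133.3  290.4] [-3.1 -0.   3.1] [ 0.5  0.9 -2.1] 13.95248752185905
side leg in grip frame 141 med [151.1  -1.4 -67. ] min [ 147.6   -5.3 -125.7] max [156.5   2.6 -15.9] slope x/z 0.001232534035908657 y/z -0.0007126190910193767
side rod 141 [98.4 -0.9  2.2] y slope 0.0030384014877580037 z slope 0.00029185846150980046
  return _methods._mean(a, axis=axis, dtype=dtype,
  ret = um.true_divide(
Traceback (most recent call last):
ValueError: zero-size array to reduction operation minimum which has no identity
```

Run:
```python
from h import *
np.set_printoptions(precision=1,suppress=True)
c=capture("side"); save(c,"b2",[280,110,440,250],5)
P=cloud(c); m=np.all((P>[595,-175,150])&(P<[640,-110,270]),-1); print("leg world",np.median(P[m],0),P[m].min(0),P[m].max(0))
m=np.all((P>[600,-230,132])&(P<[690,-60,138]),-1); print("housing",m.sum(),cv2.minAreaRect(P[m][:,:2].astype(np.float32)))
F=c["frame"].astype(int)
red=(F[...,0]>F[...,1]+25)&(F[...,0]>F[...,2]+25)&np.all((P>[520,-240,-20])&(P<[680,-50,160]),-1); v,u=np.nonzero(red); print("red",len(u),u.mean() if len(u) else 0,v.mean() if len(u) else 0)
ill=np.array([583,-141.8]); a=np.radians(-3.4); X=np.array([np.cos(a),np.sin(a)])
for xx,z in ((8.9,39.5),(33,30),(48,135),(-7,30)): print(xx,z,np.array(proj(c,[*(ill+xx*X),z])))
```

```text
leg world [ 614.5 -143.3  230. ] [ 610.9 -146.2  182.3] [ 620.2 -139.   269.3]
housing 484 ((637.0755004882812, -148.090576171875), (149.18357849121094, 60.33915710449219), 89.23100280761719)
red 30 356.6666666666667 215.9
8.9 39.5 [356.9 216.6]
33 30 [365.5 217.6]
48 135 [373.9 186.3]
-7 30 [350.9 220.3]
```

View pics/b2.png

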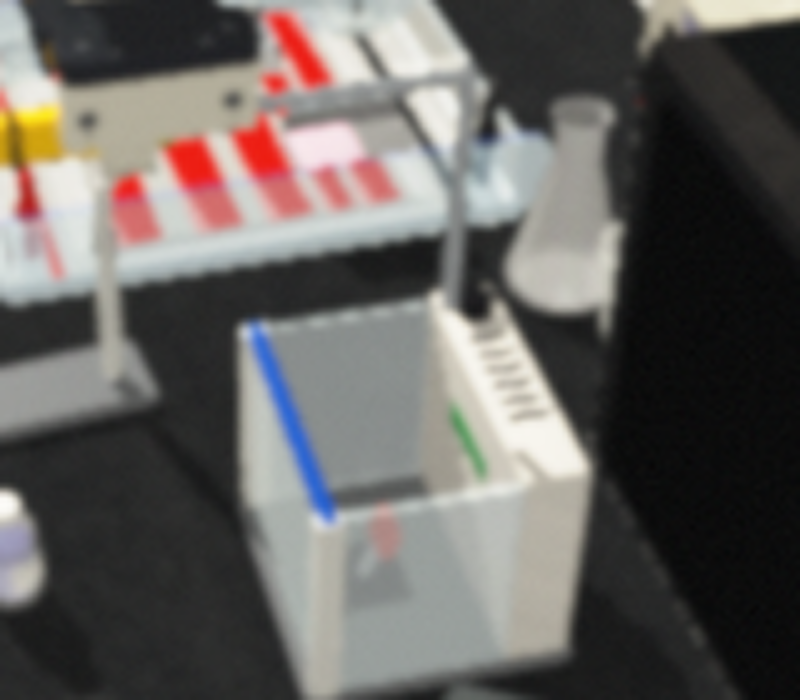

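```bash
python3 go.py 464.2 -134.5 190 -3.4 0;python3 go.py 464.2 -134.5 137 -3.4 0; python3 go.py 424 -132 137 -3.4 0
```

```text
slide [-0.002 -0.004  0.506] rot [-0.    -0.001  0.   ] | t 21.8 pos [ 464.116 -133.61   291.124] rpy [-3.14  -0.002  3.083] F [-0.24   0.024 -2.692] q [-0.438  0.22   1.514 -0.002  1.409 -1.95 ]
slide [-0.002 -0.004  0.771] rot [-0.    -0.001  0.   ] | t 21.8 pos [ 464.116 -133.61   291.124] rpy [-3.14  -0.002  3.083] F [-0.24   0.024 -2.692] q [-0.438  0.22   1.514 -0.002  1.409 -1.95 ]
slide [ 0.199 -0.003  0.771] rot [-0.    -0.001  0.   ] | t 21.8 pos [ 464.116 -133.61   291.124] rpy [-3.14  -0.002  3.083] F [-0.24   0.024 -2.692] q [-0.438  0.22   1.514 -0.002  1.409 -1.95 ]
```

{"method": "servo_tool", "body": {
  "slide": [
    [0,-0.002,0.15],
    [-0.002,-0.004,0.35],
    [-0.002,-0.004,0.506],
    [-0.002,-0.004,0.52]
  ],
  "rot": [
    [0,0,0],
    [0,0,0],
    [0,0,0],
    [0,0,0]
  ],
  "claw": [4,4,4,4]
}}

```text
time: 22.3
tool_pos: [463.1, -134.5, 185.5]
tcp_rot: [3.141, -0.006, 3.082]
contact_force: [0.2, 1.0, -0.5]
grip_width: 13.8
```

{"method": "servo_tool", "body": {
  "slide": [
    [0,0,0.06],
    [0,0,0.12],
    [0,0,0.18],
    [0,0,0.23],
    [0,0,0.252]
  ],
  "rot": [
    [0,0,0],
    [0,0,0],
    [0,0,0],
    [0,0,0],
    [0,0,0]
  ],
  "claw": [4,4,4,4,4]
}}

```text
time: 22.92
tool_pos: [463.8, -135.4, 135.9]
tcp_rot: [-3.141, -0.003, 3.082]
contact_force: [-0.6, 0.5, -2.3]
grip_width: 13.6
```

```bash
python3 go.py 464 -134.5 137 -3.4 0
python3 - <<'E'
from h import *
np.set_printoptions(precision=1,suppress=True)
c=capture("side"); save(c,"b3",[325,160,405,230],10)
E
```

```text
slide [-0.     0.005 -0.005] rot [-0.    -0.001 -0.   ] | t 22.93 pos [ 463.842 -135.432  135.934] rpy [-3.141 -0.003  3.082] F [-0.622  0.488 -2.308] q [-0.442  0.367  1.766 -0.002  1.012 -1.951]
```

View pics/b3.png

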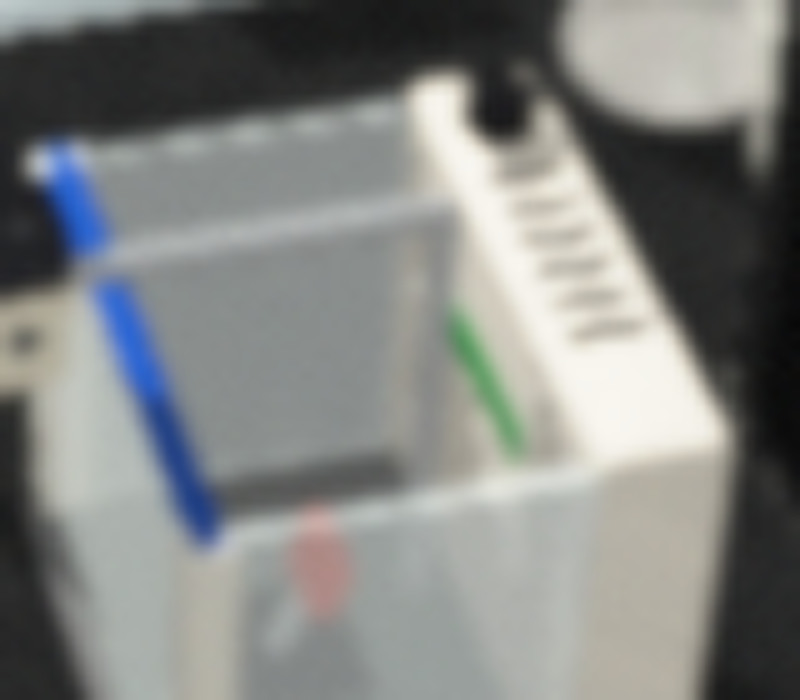

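{"method": "servo_tool", "body": {
  "slide": [
    [0.04,0,0],
    [0.08,0,0],
    [0.115,0,0],
    [0.15,0,0],
    [0.18,0,0]
  ],
  "rot": [
    [0,0,0],
    [0,0,0],
    [0,0,0],
    [0,0,0],
    [0,0,0]
  ],
  "claw": [4,4,4,4,4]
}}

```text
time: 23.6
tool_pos: [428.2, -133.5, 137.1]
tcp_rot: [-3.14, -0.001, 3.082]
contact_force: [2.2, 0.4, -2.0]
grip_width: 13.9
```

{"method": "servo_tool", "body": {
  "slide": [
    [0.01,0,0],
    [0.02,0,0],
    [0.02,0,0],
    [0.02,0,0]
  ],
  "rot": [
    [0,0,0],
    [0,0,0],
    [0,0,0],
    [0,0,0]
  ],
  "claw": [4,4,4,4]
}}

```text
time: 24.1
tool_pos: [424.2, -133.2, 136.8]
tcp_rot: [-3.14, -0.002, 3.082]
contact_force: [0.7, -0.8, -0.3]
grip_width: 14.2
```

```bash
cat > tog.py <<'E'
from h import *
import sys
np.set_printoptions(precision=1,suppress=True)
o=get_obs(); print(o["time"],o["tool_pos"],o["contact_force"],o["moment"])
c=capture("side"); save(c,sys.argv[1],[325,160,405,230],10)
P=cloud(c);F=c["frame"].astype(int)
red=(F[...,0]>F[...,1]+25)&(F[...,0]>F[...,2]+25); red[:190]=0; red[235:]=0; red[:,:335]=0; red[:,375:]=0
v,u=np.nonzero(red); print("red",len(u),u.mean(),v.mean(),u.min(),u.max(),v.min(),v.max())
ill=np.array([583,-141.8]); a=np.radians(-3.4); X=np.array([np.cos(a),np.sin(a)])
for t in (.5,.2,0,-.2,-.3,-.4,-.5): print(t,np.array(proj(c,[*(ill+(-5+29*np.sin(t))*X),14+29*np.cos(t)])))
E
python3 tog.py b4
```

```text
24.1 [ 424.2 -133.2  136.8] [ 0.7 -0.8 -0.3] [-0.2 -0.4  0. ]tog.py:8: RuntimeWarning: Mean of empty slice.
  v,u=np.nonzero(red); print("red",len(u),u.mean(),v.mean(),u.min(),u.max(),v.min(),v.max())
  ret = ret.dtype.type(ret / rcount)
Traceback (most recent call last):
  File "tog.py", line 8, in <module>
    v,u=np.nonzero(red); print("red",len(u),u.mean(),v.mean(),u.min(),u.max(),v.min(),v.max())
                                                              ~~~~~^^
ValueError: zero-size array to reduction operation minimum which has no identity
```

{"method": "servo_tool", "body": {
  "slide": [
    [0.01,0,0],
    [0.015,0,0],
    [0.015,0,0]
  ],
  "rot": [
    [0,0,0],
    [0,0,0],
    [0,0,0]
  ],
  "claw": [4,4,4]
}}

```text
time: 24.52
tool_pos: [421.1, -133.0, 136.8]
tcp_rot: [-3.14, -0.002, 3.082]
contact_force: [2.0, -0.4, -0.6]
grip_width: 14.1
```

{"method": "servo_tool", "body": {
  "slide": [
    [0.01,0,0],
    [0.015,0,0],
    [0.015,0,0]
  ],
  "rot": [
    [0,0,0],
    [0,0,0],
    [0,0,0]
  ],
  "claw": [4,4,4]
}}

```text
time: 24.9
tool_pos: [417.7, -132.6, 136.7]
tcp_rot: [-3.141, -0.003, 3.082]
contact_force: [1.0, -0.1, -1.6]
grip_width: 14.1
```

```bash
python3 - <<'E'
from h import *
np.set_printoptions(precision=2,suppress=True)
for n in ("side","top","side"):
    c=capture(n); o=get_obs(); print(o["tool_pos"],o["contact_force"],o["moment"])
    if n=="top":
        F=c["frame"].astype(int); F=F[160:215,290:360]; red=(F[...,0]>F[...,1]+40)&(F[...,0]>F[...,2]+40); v,u=np.nonzero(red)
        print("red top",len(u), (u.mean()+290,v.mean()+160) if len(u) else "")
E
python3 rod.py
```

```text
[ 417.76 -132.63  136.74] [ 1.53 -0.08 -0.66] [-0.01 -0.44  0.07]
[ 417.82 -132.64  136.76] [ 0.96  0.34 -1.25] [ 0.03 -0.44  0.01]
red top 0 
[ 417.85 -132.65  136.75] [ 0.24 -0.56 -1.23] [ 0.05 -0.43 -0.02]
t 25.05 [ 417.9 -132.6  136.7] [-3.1 -0.   3.1] [ 0.2 -0.6 -1.2] 13.62635602472427
top rod 14 [134.5   0.5   8.6] y slope 0.13502106391560484 z slope -0.04999541203680389
side leg in grip frame 121 med [152.9  -0.7 -39.6] min [120.  -24.9 -96.7] max [160.   25.8 -15.4] slope x/z -0.3446406505914333 y/z 0.010172739013411876
side rod 120 [96.6 -0.9  5.9] y slope -0.006702913025882435 z slope 0.04826269927422893
```

{"method": "servo_tool", "body": {
  "slide": [
    [0.01,0,0],
    [0.015,0,0],
    [0.015,0,0]
  ],
  "rot": [
    [0,0,0],
    [0,0,0],
    [0,0,0]
  ],
  "claw": [4,4,4]
}}

```text
time: 25.52
tool_pos: [414.9, -132.5, 136.8]
tcp_rot: [-3.14, -0.003, 3.082]
contact_force: [1.0, -0.0, -0.9]
grip_width: 13.7
```

```bash
python3 rod.py
python3 - <<'E'
from h import *
np.set_printoptions(precision=2,suppress=True)
c=capture("side"); save(c,"b5",[290,140,400,230],7); o=get_obs(); print(o["contact_force"],o["moment"])
P=cloud(c); m=np.all((P>[480,-150,140])&(P<[575,-125,175]),-1)&(np.abs(P[...,1]+142-(P[...,0]-583)*-.059)<8); q=P[m]; print(len(q),np.polyfit(q[:,0],q[:,2],1), np.median(q,0))
E
```

```text
t 25.525 [ 414.9 -132.5  136.8] [-3.1 -0.   3.1] [ 1.  -0.  -0.9] 13.741939708493124
top rod 15 [132.6   0.6  11. ] y slope 0.17877917848690664 z slope 0.04782521922353096
side leg in grip frame 268 med [121.5  -1.  -59.5] min [ 120.1  -24.  -133.4] max [160.2  29.8 -15.3] slope x/z 0.1199342568547053 y/z 0.0035832277388668627
side rod 122 [97.6 -0.9  7.4] y slope -0.005878377705391717 z slope 0.057358968020828016
[ 1.73  0.75 -0.34] [-0.06 -0.5  -0.05]
155 [ -0.06 191.63] [ 532.26 -140.67  163.05]
```

View pics/b5.png

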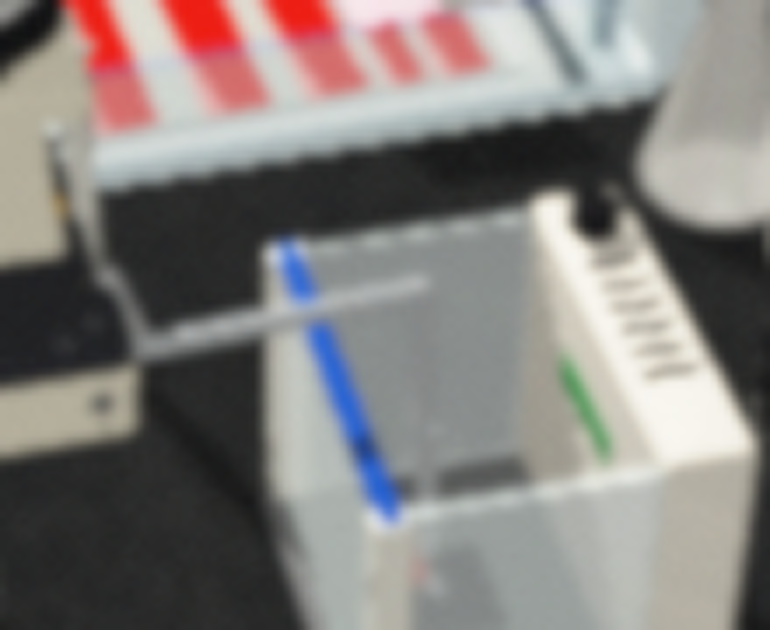

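{"method": "servo_tool", "body": {
  "slide": [
    [-0.04,0,0],
    [-0.1,0,0],
    [-0.1,0,-0.1],
    [-0.1,0,-0.35],
    [-0.1,0,-0.6]
  ],
  "rot": [
    [0,0,0],
    [0,0,0],
    [0,0,0],
    [0,0,0],
    [0,0,0]
  ],
  "claw": [4,4,4,4,4]
}}

```text
time: 26.3
tool_pos: [435.6, -133.5, 257.7]
tcp_rot: [-3.141, -0.004, 3.082]
contact_force: [1.1, -1.5, -2.9]
grip_width: 13.8
```

{"method": "servo_tool", "body": {
  "slide": [
    [0,0,-0.15],
    [0,0,-0.2],
    [0,0,-0.2]
  ],
  "rot": [
    [0,0,0],
    [0,0,0],
    [0,0,0]
  ],
  "claw": [4,4,4]
}}

```text
time: 26.68
tool_pos: [435.6, -133.5, 296.1]
tcp_rot: [-3.141, -0.003, 3.082]
contact_force: [-0.3, 0.1, -2.5]
grip_width: 13.7
```

```bash
python3 rod.py; python3 go.py 443 60 290 2 0; python3 tog.py b6
```

```text
t 26.675 [ 435.6 -133.5  296.1] [-3.1 -0.   3.1] [-0.3  0.1 -2.5] 13.664208617889566
side leg in grip frame 142 med [154.4  -1.3 -62.4] min [ 149.2   -5.7 -120.9] max [160.8   3.2 -15.9] slope x/z -0.04052058457630085 y/z 0.004572778618255665
side rod 154 [97.6 -1.1  5.6] y slope 0.00810433553508333 z slope 0.04089517842987842
slide [0.018 0.967 0.026] rot [ 0.    -0.002 -0.03 ] | t 26.77 pos [ 435.016 -133.292  295.08 ] rpy [ 3.142 -0.005  3.082] F [ 0.248  0.112 -2.955] q [-0.465  0.166  1.572 -0.002  1.408 -1.975]
26.775 [ 435.  -133.3  295.1] [ 0.2  0.1 -3. ] [ 0.  0. -0.]tog.py:8: RuntimeWarning: Mean of empty slice.
  v,u=np.nonzero(red); print("red",len(u),u.mean(),v.mean(),u.min(),u.max(),v.min(),v.max())
  ret = ret.dtype.type(ret / rcount)
Traceback (most recent call last):
  File "tog.py", line 8, in <module>
    v,u=np.nonzero(red); print("red",len(u),u.mean(),v.mean(),u.min(),u.max(),v.min(),v.max())
                                                              ~~~~~^^
ValueError: zero-size array to reduction operation minimum which has no identity
```

```bash
python3 go.py 450.2 60 290 2 -2.35
```

```text
slide [-0.018  0.969  0.026] rot [ 0.001  0.011 -0.03 ] | t 26.82 pos [ 434.98  -133.315  295.112] rpy [ 3.142 -0.005  3.082] F [ 0.151 -0.137 -2.676] q [-0.465  0.166  1.572 -0.002  1.409 -1.975]
```

{"method": "servo_tool", "body": {
  "slide": [
    [-0.003,0.2,0.005],
    [-0.008,0.45,0.01],
    [-0.013,0.7,0.02],
    [-0.018,0.93,0.026],
    [-0.018,0.969,0.026]
  ],
  "rot": [
    [0,0.002,-0.006],
    [0,0.005,-0.014],
    [0,0.008,-0.022],
    [0.001,0.011,-0.029],
    [0.001,0.011,-0.03]
  ],
  "claw": [4,4,4,4,4]
}}

```text
time: 27.45
tool_pos: [450.2, 62.0, 290.0]
tcp_rot: [-3.14, -0.04, -3.103]
contact_force: [0.0, -1.2, -1.8]
grip_width: 13.7
```

{"method": "servo_tool", "body": {
  "slide": [
    [0,0,0],
    [0,0,0]
  ],
  "rot": [
    [0,0,0],
    [0,0,0]
  ],
  "claw": [4,4]
}}

```text
time: 27.7
tool_pos: [450.6, 58.6, 291.0]
tcp_rot: [-3.139, -0.038, -3.109]
contact_force: [-0.5, 0.3, -2.4]
grip_width: 13.8
```

```bash
python3 rod.py; python3 go.py 450.2 60 170 2 -2.35; sed -i 's/^c=capture("side").*/c=capture("top"); save(c,sys.argv[1],[280,150,370,220],8)/; s/red\[:190\].*/red[:165]=0; red[215:]=0; red[:,:300]=0; red[:,350:]=0/' tog.py; python3 tog.py b6
```

```text
t 27.7 [450.6  58.6 291. ] [-3.1 -0.  -3.1] [-0.5  0.3 -2.4] 13.833981565372708
top leg in grip frame 49 med [154.3  -1.8 -65.8] min [ 150.8   -4.1 -116.9] max [160.5   3.  -16.4] slope x/z -0.04072655679164136 y/z -0.009110554323375042
side leg in grip frame 105 med [154.3  -1.8 -65. ] min [ 149.1   -6.6 -118.2] max [160.3   1.6 -15.5] slope x/z -0.0503712090794732 y/z -0.004271970863549701
side rod 106 [98.7 -1.5  6.3] y slope 0.006592046279575088 z slope 0.049472648143358944
slide [-0.02   0.009  0.606] rot [-0.001  0.001 -0.001] | t 27.8 pos [450.703  58.555 291.187] rpy [-3.139 -0.037 -3.109] F [ 0.031 -0.965 -2.517] q [-0.036  0.187  1.557 -0.005  1.434 -1.638]
27.8 [450.7  58.6 291.2] [ 0.  -1.  -2.5] [0. 0. 0.]
red 12 324.1666666666667 193.33333333333334 320 327 193 194
0.5 [324.1 186.2]
0.2 [324.  188.5]
0 [324.  190.3]
-0.2 [323.9 192.2]
-0.3 [323.8 193.2]
-0.4 [323.8 194.1]
-0.5 [323.8 195.1]
```

View pics/b6.png

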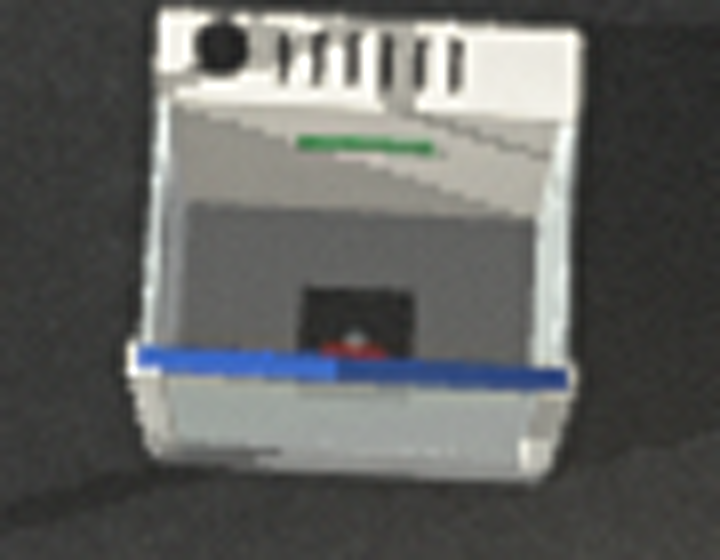

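Run:
```python
from h import *
np.set_printoptions(precision=1,suppress=True)
c=capture("top"); F=c["frame"].astype(int)
for r in range(184,200): print(r,F[r,320:329].mean(0), (F[r,320:329,0]-F[r,320:329,1]))
ill=np.array([583,-141.8]); a=np.radians(-3.4); X=np.array([np.cos(a),np.sin(a)])
for t in (.5,0,-.2,-.3,-.35,-.4,-.45,-.5):
    print(t,[np.array(proj(c,[*(ill+(-5+s*np.sin(t)+n*np.cos(t))*X),14+s*np.cos(t)-n*np.sin(t)]))[1].round(1) for s,n in ((20,4),(38,4),(20,-4),(38,-4))])
print(np.array(proj(c,[*(ill-40*X),131])),np.array(proj(c,[*(ill-50*X),131])))
```

```text
184 [ 99.8 100.7  98.1] [-3  0  0 -1 -1  0  0 -2 -1]
185 [96.4 96.7 94.7] [ 1  0 -2 -1 -1  0 -1  2  0]
186 [53.3 52.4 51.9] [1 0 0 2 1 3 0 1 0]
187 [44.2 44.8 42.3] [ 1 -3  0  2 -1 -2 -1  1 -2]
188 [45.2 46.1 43.1] [-2  1 -2  1 -3 -1  0 -1 -1]
189 [46.2 46.2 44.8] [ 0  1 -2 -2  2  1  1  0 -1]
190 [45.3 46.3 44.7] [ 0 -4  0 -2 -1  1  0 -2 -1]
191 [51.8 52.7 51. ] [-2 -1 -1 -2 -3 -1  0  1  1]
192 [72.3 64.6 61.8] [12 17 16  6  2  3  9  4  1]
193 [100.1  55.3  52.7] [38 60 63 62 48 47 46 31  8]
194 [94.2 59.3 83.3] [15 20 28 31 50 52 52 51 15]
195 [ 55.3  82.8 145. ] [-42 -42 -30 -25 -21 -21 -22 -19 -25]
196 [ 51.8  83.2 145.4] [-43 -43 -30 -27 -28 -29 -28 -29 -26]
197 [ 76.7  93.9 133.8] [-22 -25 -14 -14 -15 -13 -15 -19 -18]
198 [137.6 141.8 138.2] [-3 -4 -4 -4 -5 -3 -3 -6 -6]
199 [142.9 148.4 142.2] [-5 -6 -6 -6 -5 -4 -6 -6 -6]
0.5 [np.float64(187.3), np.float64(183.1), np.float64(189.2), np.float64(185.0)]
0 [np.float64(189.8), np.float64(188.2), np.float64(192.4), np.float64(190.8)]
-0.2 [np.float64(191.1), np.float64(190.7), np.float64(193.7), np.float64(193.4)]
-0.3 [np.float64(191.7), np.float64(192.0), np.float64(194.4), np.float64(194.6)]
-0.35 [np.float64(192.1), np.float64(192.6), np.float64(194.7), np.float64(195.3)]
-0.4 [np.float64(192.4), np.float64(193.2), np.float64(195.0), np.float64(195.9)]
-0.45 [np.float64(192.7), np.float64(193.9), np.float64(195.3), np.float64(196.5)]
-0.5 [np.float64(193.1), np.float64(194.5), np.float64(195.6), np.float64(197.1)]
[323.7 194.2] [323.6 197.8]
```

Run:
```python
import cv2,numpy as np
F=cv2.imread("pics/top0.png")[:,:,::-1].astype(int)
for r in range(179,199): print(r,F[r,320:329].mean(0).round(), (F[r,319:330,0]-F[r,319:330,1]))
```

```text
179 [98. 98. 96.] [ 0  2  0  1  1 -1 -2 -1 -1 -1  1]
180 [98. 98. 96.] [ 0 -1  0  0  0  1  1 -1  0 -1  1]
181 [98. 99. 97.] [ 0 -1 -2  0  0  0  1 -2  0 -1  1]
182 [97. 99. 97.] [-3 -1 -1 -2 -5 -2 -4 -2 -3 -1 -3]
183 [99. 97. 95.] [-2 -1  4  7  3  3  3  1  0  1 -3]
184 [119.  74.  71.] [-2 18 55 68 56 52 51 48 33 31  1]
185 [148.  57.  52.] [ -2  40  95 102  97  97  97  99 102  93   8]
186 [141.  51.  47.] [  0  43  91  94  93  95  96  97 100  97  14]
187 [139.  51.  46.] [ 4 56 95 93 89 92 92 88 95 92 19]
188 [131.  51.  48.] [-2 39 84 87 82 79 84 85 87 85 19]
189 [83. 58. 55.] [-4  0 18 21 17 30 32 36 39 37  6]
190 [67. 70. 69.] [ 1 -3 -2 -4 -7 -7 -3 -2  0  1 -2]
191 [69. 70. 69.] [ 0 -1  1 -1 -1 -3 -2 -2 -2 -1  0]
192 [66. 65. 63.] [ 3  0  2  2  0 -1  0  2  1  3  2]
193 [59. 57. 56.] [-3  1  0  3  2 -1  0  4  1  2  1]
194 [ 50.  64. 102.] [-23 -18 -18 -17 -16 -12 -12 -12 -13 -10  -9]
195 [ 63. 105. 194.] [-41 -43 -41 -42 -43 -42 -43 -43 -43 -42 -39]
196 [ 63. 106. 194.] [-42 -41 -42 -43 -44 -45 -43 -44 -41 -42 -43]
197 [ 81. 109. 177.] [-20 -21 -23 -26 -28 -28 -28 -29 -34 -32 -35]
198 [136. 140. 137.] [-3 -1 -4 -3 -2 -3 -5 -3 -5 -6 -6]
```

Run:
```python
from h import *
np.set_printoptions(precision=1,suppress=True,linewidth=200)
c=capture("side"); F=c["frame"].astype(int); D=F[...,0]-F[...,1]
print("cols 342..360"); 
for r in range(208,230): print(r,D[r,342:361])
F0=cv2.imread("pics/side0.png")[:,:,::-1].astype(int); D0=F0[...,0]-F0[...,1]
print("initial")
for r in range(206,228): print(r,D0[r,346:364])
ill=np.array([583,-141.8]); a=np.radians(-3.4); X=np.array([np.cos(a),np.sin(a)]); Yv=np.array([-X[1],X[0]])
for t in (.5,.4,-.2,-.3,-.4,-.5):
    pts=[proj(c,[*(ill+(-5+s*np.sin(t)+n*np.cos(t))*X+y*Yv),14+s*np.cos(t)-n*np.sin(t)]) for s in (20,38) for n in (-4,4) for y in (-13,13)]
    H=np.array(pts); print(t,"u",H[:,0].min(),H[:,0].max(),"v",H[:,1].min(),H[:,1].max(),"mean",H.mean(0))
```

```text
cols 342..360
208 [-22 -29 -25 -15  -8  -4  -3  -3  -3  -2  -3  -3  -2  -2  -1  -3  -1  -1  -1]
209 [-20 -28 -29 -20 -10  -4  -2  -2  -2  -2  -2  -2  -2  -2  -2  -1  -3  -2  -4]
210 [-16 -24 -31 -26 -15  -7  -2  -3  -2  -3  -3  -1  -3  -4  -4  -3  -4  -3  -5]
211 [-13 -20 -28 -28 -18  -8  -5  -4  -3  -5  -5  -4  -6  -7  -6  -6  -6  -6  -6]
212 [-10 -14 -22 -26 -17  -9  -5  -6  -5  -6  -7  -6  -6  -7  -7  -6  -6  -7  -7]
213 [ -6  -8 -14 -20 -15  -8  -5  -5  -7  -6  -7  -6  -6  -6  -6  -6  -7  -7  -6]
214 [ -4  -3  -7 -12  -9  -6  -3  -6  -6  -6  -6  -7  -7  -6  -7  -7  -6  -6  -7]
215 [-2 -1 -3 -3 -2 -1 -1 -3 -5 -7 -6 -5 -5 -7 -7 -6 -6 -6 -5]
216 [-2  0  1 -1  1  1  1 -1 -4 -6 -7 -6 -6 -7 -7 -6 -6 -7 -7]
217 [-3  0  2  2  2  3  3  3 -1 -5 -6 -6 -7 -5 -5 -5 -6 -6 -7]
218 [-2  0  2  2  2  2  6  7  2 -3 -5 -5 -6 -5 -6 -4 -5 -7 -7]
219 [-2  1  3  2  2  3  7 11  8 -1 -5 -3 -3 -4 -4 -6 -5 -6 -6]
220 [-3  0  1  2  2  4  8 15 12  3 -3 -3 -5 -5 -5 -5 -4 -6 -6]
221 [-2  0  3  2  2  4 10 18 15  6 -2 -4 -4 -5 -4 -3 -5 -5 -5]
222 [-2  1  2  1  1  3 11 16 14  5 -2 -3 -5 -4 -4 -5 -6 -5 -6]
223 [-2 
[... 1795 characters left out ...]
 -4 -4 -4 -4 -4 -5 -5 -6 -6 -7]
227 [ 2  1  0 -2 -4 -3 -4 -4 -4 -4 -4 -5 -4 -5 -6 -6 -5 -6]
0.5 u 352.4792734535027 361.4181846177482 v 210.5168091984321 222.83268391522233 mean [356.9 216.7]
0.4 u 351.76540807324244 360.2477368344068 v 210.39933445007364 222.61354451805667 mean [356.  216.5]
-0.2 u 346.2215152108066 353.1197921596782 v 210.97384277334123 223.42734131007143 mean [349.7 217.2]
-0.3 u 344.8799490901914 352.360251721353 v 211.37945216192202 223.79292439341486 mean [348.6 217.6]
-0.4 u 343.59221986114665 351.6053747125565 v 211.88375016002263 224.19981128479338 mean [347.6 218. ]
-0.5 u 342.3720710336195 350.8630212913993 v 212.48130029138838 224.6437245925594 mean [346.6 218.6]
```

```bash
python3 go.py 456 -134.3 291 -3.4 -2.6
```

```text
slide [ 0.005 -0.966  0.004] rot [-0.002  0.003  0.029] | t 27.95 pos [450.72   58.932 291.337] rpy [-3.139 -0.037 -3.109] F [ 1.122  0.014 -1.836] q [-0.035  0.187  1.557 -0.005  1.435 -1.638]
```

{"method": "servo_tool", "body": {
  "slide": [
    [0.001,-0.2,0.004],
    [0.002,-0.45,0.004],
    [0.003,-0.7,0.004],
    [0.005,-0.93,0.004],
    [0.005,-0.966,0.004]
  ],
  "rot": [
    [0,0.001,0.006],
    [-0.001,0.002,0.014],
    [-0.001,0.003,0.022],
    [-0.002,0.003,0.028],
    [-0.002,0.003,0.029]
  ],
  "claw": [4,4,4,4,4]
}}

```text
time: 28.58
tool_pos: [456.1, -136.3, 290.8]
tcp_rot: [-3.141, -0.047, 3.08]
contact_force: [-0.5, 1.0, -2.4]
grip_width: 13.9
```

{"method": "servo_tool", "body": {
  "slide": [
    [0,0,0],
    [-0.005,0,0.1],
    [-0.014,0,0.3],
    [-0.025,0,0.55],
    [-0.031,0,0.694]
  ],
  "rot": [
    [0,0,0],
    [0,0,0],
    [0,0,0],
    [0,0,0],
    [0,0,0]
  ],
  "claw": [4,4,4,4,4]
}}

```text
time: 29.2
tool_pos: [455.2, -131.5, 150.2]
tcp_rot: [3.14, -0.049, 3.087]
contact_force: [-0.6, 1.1, -1.7]
grip_width: 14.1
```

{"method": "servo_tool", "body": {
  "slide": [
    [0,0,0],
    [0,0,0]
  ],
  "rot": [
    [0,0,0],
    [0,0,0]
  ],
  "claw": [4,4]
}}

```text
time: 29.45
tool_pos: [457.0, -133.1, 153.5]
tcp_rot: [-3.141, -0.044, 3.086]
contact_force: [0.3, -0.0, -1.9]
grip_width: 13.8
```

```bash
cat > rod2.py <<'E'
from h import *
np.set_printoptions(precision=2,suppress=True)
c=capture("side"); o=get_obs(); print(o["time"],o["tool_pos"],o["tcp_rot"],"F",o["contact_force"],"M",o["moment"])
P=cloud(c); ill=np.array([583,-141.8]); a=np.radians(-3.4); X=np.array([np.cos(a),np.sin(a)]); Yv=np.array([-X[1],X[0]])
L=np.stack([(P[...,:2]-ill)@X,(P[...,:2]-ill)@Yv,P[...,2]],-1)
g=(o["tool_pos"][:2]-ill)@X
# rod bar: line of z over x (world), between shield and hand
m=(np.abs(L[...,1])<9)&(L[...,2]>140)&(L[...,2]<195)&(L[...,0]>g+60)&(L[...,0]<g+145); q=L[m]; s=np.polyfit(q[:,0],q[:,2],1); print("bar",len(q),"slope",s[0],"grip x",g)
h=g+152.4+129*s[0]; print("leg end x",h,"z",np.polyval(s,g+152)-129-2)
E
python3 rod2.py; python3 go.py 422 -132.3 152 -3.4 -2.6
```

```text
29.5 [ 457.13 -133.38  153.71] [-3.14 -0.04  3.09] F [ 0.02  0.09 -2.82] M [-0.   -0.02  0.03]
bar 115 slope -0.00869198011649429 grip x -126.14863510681218
leg end x 25.130099458160064 z 43.506071498148
slide [ 0.175 -0.004  0.016] rot [-0.     0.001  0.001] | t 29.5 pos [ 457.129 -133.38   153.713] rpy [-3.141 -0.043  3.085] F [ 0.02   0.087 -2.816] q [-0.434  0.354  1.728 -0.019  1.1   -1.939]
```

{"method": "servo_tool", "body": {
  "slide": [
    [0.04,0,0.002],
    [0.08,-0.001,0.004],
    [0.12,-0.002,0.006],
    [0.15,-0.003,0.008],
    [0.175,-0.004,0.01]
  ],
  "rot": [
    [0,0,0],
    [0,0,0],
    [0,0,0],
    [0,0,0],
    [0,0,0]
  ],
  "claw": [4,4,4,4,4]
}}

```text
time: 30.12
tool_pos: [420.6, -132.4, 151.8]
tcp_rot: [-3.142, -0.046, 3.084]
contact_force: [-0.3, 0.3, -2.4]
grip_width: 13.7
```

```bash
python3 rod2.py; python3 rod2.py
```

```text
30.175 [ 420.05 -132.21  151.65] [ 3.14 -0.05  3.08] F [-0.66  0.11 -2.59] M [ 0.03 -0.01 -0.01]
bar 117 slope -0.001148602735374857 grip x -163.23039868744644
leg end x -10.97856844030979 z 41.96229853081738
30.225 [ 420.5  -132.24  151.68] [ 3.14 -0.05  3.08] F [-0.07  0.06 -2.43] M [ 0.01 -0.02 -0.  ]
bar 118 slope 0.002541501480401534 grip x -162.77592059098185
leg end x -10.04806690001005 z 41.86540530407112
```

{"method": "servo_tool", "body": {
  "slide": [
    [0.01,0,0],
    [0.015,0,0],
    [0.015,0,0]
  ],
  "rot": [
    [0,0,0],
    [0,0,0],
    [0,0,0]
  ],
  "claw": [4,4,4]
}}

```text
time: 30.6
tool_pos: [418.1, -132.1, 151.8]
tcp_rot: [3.142, -0.046, 3.085]
contact_force: [0.2, 0.2, -2.6]
grip_width: 13.5
```

```bash
python3 rod2.py; python3 rod2.py
```

```text
30.65 [ 418.09 -132.1   151.8 ] [ 3.14 -0.05  3.08] F [ 0.68  0.11 -2.69] M [-0.03 -0.03  0.05]
bar 123 slope 0.002621317900293089 grip x -165.19520605906797
leg end x -12.457056049930156 z 42.25691830779951
30.7 [ 418.12 -132.13  151.79] [ 3.14 -0.05  3.08] F [ 0.09  0.4  -2.52] M [ 0.01 -0.07 -0.02]
bar 122 slope 0.004324564845088981 grip x -165.16269637796927
leg end x -12.204827512952784 z 42.15200495829649
```

{"method": "servo_tool", "body": {
  "slide": [
    [0.01,0,0],
    [0.01,0,0]
  ],
  "rot": [
    [0,0,0],
    [0,0,0]
  ],
  "claw": [4,4]
}}

```text
time: 30.95
tool_pos: [416.1, -132.0, 152.0]
tcp_rot: [-3.142, -0.046, 3.085]
contact_force: [1.2, -0.4, -1.6]
grip_width: 14.0
```

```bash
python3 rod2.py; python3 rod2.py
```

```text
31.0 [ 416.13 -132.05  152.03] [-3.14 -0.05  3.08] F [-0.09 -0.46 -1.31] M [ 0.04 -0.15  0.01]
bar 118 slope 0.012728887779410064 grip x -167.15672551119349
leg end x -13.114698987649582 z 42.91822932702391
31.05 [ 416.11 -132.03  152.  ] [-3.14 -0.05  3.08] F [ 1.07 -0.16 -2.07] M [ 0.02 -0.16  0.02]
bar 119 slope 0.003546914441001109 grip x -167.17237806408258
leg end x -14.31482610119343 z 42.5827541915431
```

{"method": "servo_tool", "body": {
  "slide": [
    [0.01,0,0],
    [0.01,0,0]
  ],
  "rot": [
    [0,0,0],
    [0,0,0]
  ],
  "claw": [4,4]
}}

```text
time: 31.3
tool_pos: [414.4, -132.0, 152.3]
tcp_rot: [-3.141, -0.045, 3.085]
contact_force: [1.3, 0.2, -1.5]
grip_width: 13.8
```

```bash
python3 rod2.py; python3 rod2.py
```

```text
31.35 [ 414.37 -132.04  152.3 ] [-3.14 -0.05  3.08] F [ 0.88 -0.58 -1.7 ] M [-0.01 -0.58  0.01]
bar 123 slope 0.012202047344745486 grip x -168.9159628934869
leg end x -14.941898786014718 z 44.032441573408846
31.4 [ 414.34 -132.04  152.26] [-3.14 -0.05  3.08] F [ 1.02 -0.26 -0.24] M [-0.08 -0.55  0.01]
bar 123 slope 0.006144866418787155 grip x -168.94256274468205
leg end x -15.749874976658502 z 43.502731610165625
```

{"method": "servo_tool", "body": {
  "slide": [
    [-0.04,0,0],
    [-0.1,0,0],
    [-0.1,0,-0.1],
    [-0.1,0,-0.35],
    [-0.1,0,-0.6]
  ],
  "rot": [
    [0,0,0],
    [0,0,0],
    [0,0,0],
    [0,0,0],
    [0,0,0]
  ],
  "claw": [4,4,4,4,4]
}}

```text
time: 32.02
tool_pos: [439.8, -133.2, 271.9]
tcp_rot: [3.141, -0.048, 3.085]
contact_force: [1.8, 0.4, -2.1]
grip_width: 13.3
```

{"method": "servo_tool", "body": {
  "slide": [
    [0,0,-0.1],
    [0,0,-0.1]
  ],
  "rot": [
    [0,0,0],
    [0,0,0]
  ],
  "claw": [4,4]
}}

```text
time: 32.28
tool_pos: [441.5, -133.6, 291.9]
tcp_rot: [-3.141, -0.044, 3.085]
contact_force: [0.4, -0.0, -3.4]
grip_width: 13.7
```

```bash
python3 rod.py; python3 go.py 450.2 60 290 2 -2.6
```

```text
t 32.275 [ 441.5 -133.6  291.9] [-3.1 -0.   3.1] [ 0.4 -0.  -3.4] 13.671679235744001
side leg in grip frame 137 med [154.   -1.3 -63.9] min [ 149.1   -4.8 -120.8] max [160.3   2.6 -16.1] slope x/z -0.039993395724401325 y/z -0.0008470199900950162
side rod 147 [98.7 -1.   4.8] y slope 0.0001103272697584447 z slope 0.044664058908873275
slide [ 0.005  0.967 -0.001] rot [ 0.002 -0.001 -0.029] | t 32.38 pos [ 440.245 -133.143  289.683] rpy [ 3.141 -0.048  3.085] F [ 0.023  1.148 -2.375] q [-0.448  0.205  1.539 -0.018  1.443 -1.96 ]
```

{"method": "servo_tool", "body": {
  "slide": [
    [0.001,0.2,0],
    [0.002,0.45,0],
    [0.003,0.7,0],
    [0.005,0.93,-0.001],
    [0.005,0.967,-0.001]
  ],
  "rot": [
    [0,0,-0.006],
    [0.001,0,-0.014],
    [0.001,-0.001,-0.022],
    [0.002,-0.001,-0.028],
    [0.002,-0.001,-0.029]
  ],
  "claw": [4,4,4,4,4]
}}

```text
time: 33.0
tool_pos: [449.7, 62.1, 289.6]
tcp_rot: [-3.14, -0.047, -3.103]
contact_force: [-0.3, -0.2, -2.6]
grip_width: 14.1
```

{"method": "servo_tool", "body": {
  "slide": [
    [0,0,0],
    [0,0,0],
    [0,0,0]
  ],
  "rot": [
    [0,0,0],
    [0,0,0],
    [0,0,0]
  ],
  "claw": [4,4,4]
}}

```text
time: 33.38
tool_pos: [450.5, 58.7, 291.0]
tcp_rot: [-3.139, -0.044, -3.109]
contact_force: [-0.8, 0.9, -2.2]
grip_width: 13.7
```

```bash
python3 go.py 450.2 60 145 2 -2.45; python3 tog.py b7;  python3 - <<'E'
from h import *
c=capture("top"); F=c["frame"].astype(int)
for r in range(190,198): print(r,F[r,320:329].mean(0).round(), (F[r,320:329,0]-F[r,320:329,1]))
c=capture("side"); F=c["frame"].astype(int);D=F[...,0]-F[...,1]
for r in range(215,226): print(r,D[r,344:354])
E
```

```text
slide [-0.031  0.008  0.729] rot [-0.001 -0.    -0.001] | t 33.38 pos [450.5    58.741 291.015] rpy [-3.139 -0.044 -3.109] F [-0.755  0.885 -2.211] q [-0.036  0.191  1.553 -0.005  1.441 -1.638]
33.375 [450.5  58.7 291. ] [-0.8  0.9 -2.2] [ 0. -0.  0.]
red 12 324.1666666666667 193.33333333333334 320 327 193 194
0.5 [324.1 186.2]
0.2 [324.  188.5]
0 [324.  190.3]
-0.2 [323.9 192.2]
-0.3 [323.8 193.2]
-0.4 [323.8 194.1]
-0.5 [323.8 195.1]
190 [46. 47. 45.] [ 0 -3  0 -2  0  0  0 -1  0]
191 [50. 51. 50.] [-2 -2  0 -2 -1  0 -1  0  1]
192 [72. 65. 62.] [10 17 15  7  4  4  8  4 -1]
193 [101.  56.  54.] [39 60 64 60 47 46 45 32  8]
194 [95. 60. 84.] [13 21 26 34 50 53 52 51 16]
195 [ 54.  82. 145.] [-42 -44 -28 -25 -20 -22 -21 -21 -24]
196 [ 53.  83. 145.] [-43 -43 -30 -26 -28 -29 -26 -27 -25]
197 [ 75.  93. 133.] [-23 -25 -15 -14 -15 -14 -14 -19 -19]
215 [-2 -3 -3 -1 -1 -4 -5 -6 -7 -7]
216 [ 0 -1  0  1  2  0 -5 -6 -7 -8]
217 [ 2  2  2  2  4  3 -1 -5 -7 -7]
218 [ 2  2  1  3  5  7  2 -3 -4 -6]
219 [ 3  1  2  3  7 12  8 -1 -5 -5]
220 [ 2  2  1  2 10 15 13  3 -3 -4]
221 [ 1  2  2  3 11 18 16  6 -2 -4]
222 [ 3  3  2  4 11 16 15  4 -2 -4]
223 [ 3  2  2  3  7  9  6  0 -4 -3]
224 [ 3  2  1  2  1  0  1 -4 -5 -5]
225 [ 1  1  1  1 -1 -2 -3 -4 -5 -5]
```

{"method": "servo_tool", "body": {
  "slide": [
    [-0.01,0.004,0.2],
    [-0.02,0.008,0.45],
    [-0.031,0.008,0.68],
    [-0.031,0.008,0.729],
    [-0.031,0.008,0.729]
  ],
  "rot": [
    [-0.001,0,-0.001],
    [-0.001,0,-0.001],
    [-0.001,0,-0.001],
    [-0.001,0,-0.001],
    [-0.001,0,-0.001]
  ],
  "claw": [4,4,4,4,4]
}}

```text
time: 34.15
tool_pos: [450.8, 60.9, 145.9]
tcp_rot: [3.141, -0.043, -3.104]
contact_force: [1.0, 0.2, -1.7]
grip_width: 14.1
```

```bash
python3 go.py 450.2 60 131 2 -2.45
python3 - <<'E'
from h import *
np.set_printoptions(precision=2,suppress=True)
c=capture("side"); save(c,"c1",[240,120,350,200],7)
P=cloud(c); m=np.all((P>[500,40,140])&(P<[590,90,185]),-1); q=P[m]; print(len(q),"z fit",np.polyfit(q[:,0]-451,q[:,2],1),"y fit",np.polyfit(q[:,0]-451,q[:,1],1))
m=np.all((P>[585,40,45])&(P<[620,90,150]),-1); print("leg",np.median(P[m],0))
E
```

```text
slide [ 0.    -0.004  0.075] rot [ 0.    -0.     0.001] | t 34.15 pos [450.818  60.862 145.895] rpy [ 3.141 -0.043 -3.104] F [ 0.973  0.233 -1.681] q [-0.033  0.328  1.794 -0.002  1.062 -1.64 ]
80 z fit [  0.03 163.93] y fit [ 0.09 54.22]
leg [602.74  65.45  99.39]
```

View pics/c1.png

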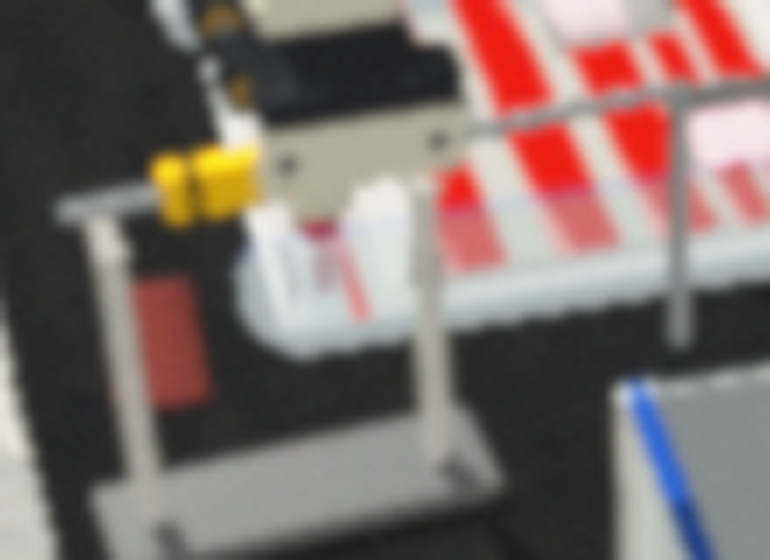

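{"method": "servo_tool", "body": {
  "slide": [
    [0,-0.004,0.03],
    [0,-0.004,0.055],
    [0,-0.004,0.072],
    [0,-0.004,0.075]
  ],
  "rot": [
    [0,0,0.001],
    [0,0,0.001],
    [0,0,0.001],
    [0,0,0.001]
  ],
  "claw": [4,4,4,4]
}}

```text
time: 34.7
tool_pos: [449.7, 60.1, 130.4]
tcp_rot: [3.141, -0.043, -3.107]
contact_force: [-1.3, -0.8, 3.3]
grip_width: 13.7
```

```bash
python3 go.py 450.2 60 130.4 2 -2.45; python3 -c "
from h import *
capture('side');o=get_obs();print(o['tool_pos'],o['contact_force'],o['moment'])"
```

```text
slide [-0.002 -0.001  0.   ] rot [ 0. -0. -0.] | t 34.7 pos [449.717  60.123 130.423] rpy [ 3.141 -0.043 -3.107] F [-1.321 -0.818  3.313] q [-0.035  0.347  1.816 -0.003  1.021 -1.638]
[449.7127452   60.13733828 130.46402709] [-0.27287056 -1.22869349  0.68679711] [-0.12296869  0.17867877  0.15572452]
```

{"method": "servo_tool", "body": {
  "slide": [
    [0,0,0],
    [0,0,0],
    [0,0,0],
    [0,0,0],
    [0,0,0]
  ],
  "rot": [
    [0,0,0],
    [0,0,0],
    [0,0,0],
    [0,0,0],
    [0,0,0]
  ],
  "claw": [18,26,34,42,50]
}}

```text
time: 35.38
tool_pos: [449.7, 60.2, 130.3]
tcp_rot: [3.141, -0.043, -3.107]
contact_force: [-0.2, -0.6, 0.3]
grip_width: 47.0
```

{"method": "servo_tool", "body": {
  "slide": [
    [0.003,0,-0.08],
    [0.012,0,-0.28],
    [0.024,0,-0.55],
    [0.026,0,-0.6]
  ],
  "rot": [
    [0,0,0],
    [0,0,0],
    [0,0,0],
    [0,0,0]
  ],
  "claw": [55,55,55,55]
}}

```text
time: 35.88
tool_pos: [451.2, 60.1, 253.7]
tcp_rot: [3.141, -0.037, -3.107]
contact_force: [-0.9, 0.5, 0.2]
grip_width: 55.0
```

```bash
python3 go.py 370 60 285 2 0
```

```text
slide [ 0.411  0.014 -0.142] rot [ 0.    -0.012 -0.   ] | t 35.88 pos [451.245  60.089 253.71 ] rpy [ 3.141 -0.037 -3.107] F [-0.917  0.484  0.18 ] q [-0.035  0.213  1.628 -0.002  1.337 -1.639]
```

{"method": "servo_tool", "body": {
  "slide": [
    [0.1,0.2,-0.142],
    [0.2,0.45,-0.2],
    [0.3,0.7,-0.2],
    [0.3,0.9,-0.2],
    [0.3,0.9,-0.2]
  ],
  "rot": [
    [0,-0.012,0],
    [0,-0.012,0],
    [0,-0.012,0],
    [0,-0.012,0],
    [0,-0.012,0]
  ],
  "claw": [55,55,55,55,55]
}}

```text
time: 36.5
tool_pos: [384.5, 239.8, 292.2]
tcp_rot: [3.141, -0.007, -3.103]
contact_force: [0.8, 0.7, -1.0]
grip_width: 55.2
```

```bash
python3 m.py 2>/dev/null | grep -v -E "illum|shield|blue px|plate|headtop|rodstand"; python3 look.py d2
python3 - <<'E'
from h import *
c=capture("side"); save(c,"d1",[230,110,450,350],2.4)
E
```

```text
== top
mirror all 84 [ 496.5 -401.    62.9   83.4   82.1] [ 520.9 -414.7   40.1]
 top 58 [ 521.7 -418.    35.4   17.5   57.3] ((526.5908203125, -421.114501953125), 17.797130584716797) 44.08612891024222
handle 137 [431.9  58.2  74.   13.8   4.1] [439.   56.2 160. ]
rod line [  1.    0.  471.8  59.7] 2.1318393 x range 356.669241263293 606.1122528401597
   360 33 [367.2  57.5 152.2]
   380 46 [375.2  56.2 152.3]
   400 44 [400.2  56.8 160.1]
   420 47 [420.5  57.6 159.5]
   440 53 [439.4  58.2 159.9]
   460 51 [460.2  58.9 160.1]
   480 25 [478.7  60.5 154.1]
   500 58 [497.1  61.3 153.5]
   520 22 [519.3  61.7 152.7]
   540 21 [539.2  62.1 153.7]
   560 23 [560.4  63.  151.5]
   580 21 [580.3  63.1 153.6]
   600 18 [601.1  65.1 152.9]
leg 30 [601.1  63.9  76.5]
red 1 323.0 193.0 [ 570.  -138.5   41.6] [ 569.9 -138.5   42. ]
== side
mirror all 294 [ 525.2 -427.3   45.    28.7   89.5] [ 525.4 -428.6   41.5]
 top 221 [ 525.4 -424.6   39.7   28.5   88.8] ((529.6669921875, -424.41815185546875), 20.230792999267578) 44.3073838507604
handle 215 [432.7  59.7  78.8  19.1   1.3] [432.3  54.8 155.4]
rod line [  1.    0.1 469.4  57.8] 2.928662 x range 355.11614103107814 606.2837629303754
   360 27 [366.9  57.1 151.1]
   380 37 [376.   55.7 152.4]
   400 63 [401.1  54.2 153.4]
   420 66 [419.6  54.2 154.4]
   440 63 [440.2  54.7 155.3]
   460 64 [460.1  55.8 155.2]
   480 26 [478.6  59.3 151.5]
   500 44 [496.8  60.2 153. ]
   520 21 [520.3  61.4 151.5]
   540 20 [540.4  62.8 151.5]
   560 21 [560.6  62.5 152.1]
   580 20 [580.3  63.8 151.8]
   600 23 [600.   64.6 150.7]
leg 88 [602.6  64.5  78.8]
red 0 nan nan [nan nan nan] [nan nan nan]
blue 128 369 387 311 328 [ 522.8 -439.2   39.4]
rim top 60 ((531.3590698242188, -425.4909362792969), 19.771121978759766)
[385.2 237.3 292.4] [ 3.1 -0.  -3.1]
```

View pics/d1.png

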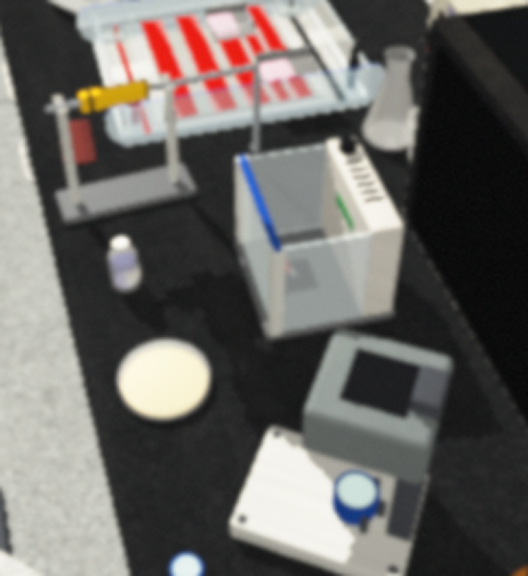

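```bash
python3 -c "
from plant import *
print(close_job())"
```

```text
the job is handed in; nothing more can be done
None
```

The job is done and handed in after about 37 s of robot time. The final checks agree with the task except one, the toggle's lean, which the pictures alone did not confirm.

- **Mirror:** I pushed it along the plate with tilted fingers, first cradled between two tips, then with the fingers shut, until it pressed against the pins with about 7 N. The last measurement put it within about 2 mm of the nest I had computed. An earlier picture, just after the push, showed it touching the pins.
- **Toggle:** I pulled it over with the rod's leg, reaching over the shield. After the first pull the pictures suggested it might be slightly short of full (about 0.4 rad of lean instead of 0.5). I pulled a second time until the resistance rose sharply. The pictures afterwards were identical, so I take it to have been at its stop already. That rests on the force reading, because the shield's edge and corner post hide part of the paddle.
- **Rod:** It slipped about 0.04 rad in the grip during the first pull, and I corrected for that when putting it back. The final measurements match its starting position to about 1 mm, resting in both saddles.
- **Other things:** In the last picture the bottle, dish, comb and small mirror look to be where they were. No high contact forces showed in the readings.

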